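# Make up the noodle tray and the dumpling tray

## Task

Make up the two serving trays from the things lined up on the counter, each standing upright and flat in its own compartment. On the long noodle tray, counting from the end with the carrying loop, put the lidded chilli pot, then the teacup in the middle, then the pepper mill; on the short dumpling tray put the square sauce pot in the compartment next to the carrying loop and the squeeze bottle in the other. Tip nothing over, and leave the steamer, the cooking pot and the utensil jar where they stand.

Things in the scene. Friction and masses are not known exactly. Their poses are not given: they have to be found in the camera images.
- chilli_mid (a point): lidded chilli pot: round stainless-steel pot with its lid fixed on and a small black knob on top. Body 58 mm in diameter and 48 mm high, lid 60 mm in diameter from 48 to 54 mm, knob (18 mm wide) up to 66 mm. Upright at the start. This point: on its axis, 33 mm above its underside; z up.
- cup_mid (a point): teacup: plain white ceramic round cup without handle, open at the top, nearly straight sides, 58 mm in diameter, 68 mm high, wall 4 mm. Upright at the start. This point: on its axis, 34 mm above its underside; z up.
- mill_mid (a point): pepper mill: dark turned wood, round, 100 mm high; foot 50 mm in diameter up to 14 mm, straight middle 42 mm in diameter from 24 to 66 mm above its underside, head 48 mm in diameter from 74 to 80 mm, ball knob (24 mm) on top. Upright at the start. This point: on its axis, 50 mm above its underside; z up.
- square_pot_mid (a point): square sauce pot: white ceramic, open at the top, 56 x 56 mm outside and 50 mm high, straight walls 5 mm thick. Its x and y axes are square to its sides. Upright at the start. This point: its centre, 25 mm above its underside. Grip it in its upper half and set it down square to the tray, so that the fingers stay above the tray's walls.
- bottle_mid (a point): squeeze bottle (rigid): round, white plastic body 52 mm in diameter, straight up to 66 mm, shoulder to 73 mm, then a grey cap (34 mm) and a pointed grey nozzle up to 100 mm. Upright at the start. This point: on its axis, 50 mm above its underside; z up.
- long_tray: the long noodle tray: light wood, 88 mm wide, 256 mm long, three compartments, centred at y = +84 mm (next to the loop), 0 and -84 mm. Each is 80 x 80 mm inside, floor 3 mm above the counter; walls and dividers 4 mm thick, tops 8 mm above the counter. Origin: centre of its underside; z up, y along the row towards the end with the carrying loop (steel, 9 mm high, sticks out 26 mm), x across. Fixed.
- short_tray: the short dumpling tray: light wood, 88 mm wide, 172 mm long, two compartments, centred at y = +42 mm (next to the loop) and -42 mm. Each is 80 x 80 mm inside, floor 3 mm above the counter; walls and dividers 4 mm thick, tops 8 mm above the counter. Origin: centre of its underside; z up, y along the row towards the end with the carrying loop (steel, 9 mm high, sticks out 26 mm), x across. Fixed.
- steamer: bystander: stack of two bamboo steamer baskets with lid, one loose piece, 173 mm in diameter, 121 mm high. Origin: centre of its underside. Leave it alone.
- pot: bystander: open steel cooking pot, rim 150 mm in diameter, 100 mm high, with two side handles, loose. Origin: centre of its underside. Leave it alone.
- jar: bystander: round steel utensil jar, 84 mm in diameter, 95 mm high, with handles standing in it up to about 145 mm, loose. Origin: centre of its underside. Leave it alone.
Things that resemble listed ones, but are neither listed nor needed, are in the scene too. Leave any blue or purple look-alike of the part that bears mill_mid alone.

How it is judged:
At the end, for the whole second after the job is handed in: Each of the five things stands in its own compartment: its axis within 18 mm of the compartment's centre along and across the tray, its underside on the compartment's floor (within 4 mm), upright within 0.1 rad, at rest (under 0.02 m/s) and released (x of chilli_mid in the frame of long_tray between -0.018 and 0.018 m and y of chilli_mid in the frame of long_tray between 0.066 and 0.102 m and z of chilli_mid in the frame of long_tray between 0.032 and 0.04 m and angle between each of chilli_mid, cup_mid, mill_mid, square_pot_mid, bottle_mid's own z axis and vertical below 0.1 rad and linear speed of each of chilli, cup, mill, square_pot, bottle below 0.02 m/s and contact force between each of chilli, cup, mill, square_pot, bottle and the fingers below 0.05 N and x of cup_mid in the frame of long_tray between -0.018 and 0.018 m and y of cup_mid in the frame of long_tray between -0.018 and 0.018 m and z of cup_mid in the frame of long_tray between 0.033 and 0.041 m and x of mill_mid in the frame of long_tray between -0.018 and 0.018 m and y of mill_mid in the frame of long_tray between -0.102 and -0.066 m and z of mill_mid in the frame of long_tray between 0.049 and 0.057 m and x of square_pot_mid in the frame of short_tray between -0.018 and 0.018 m and y of square_pot_mid in the frame of short_tray between 0.024 and 0.06 m and z of square_pot_mid in the frame of short_tray between 0.024 and 0.032 m and x of bottle_mid in the frame of short_tray between -0.018 and 0.018 m and y of bottle_mid in the frame of short_tray between -0.06 and -0.024 m and z of bottle_mid in the frame of short_tray between 0.049 and 0.057 m); the robot touches nothing.
It fails at once if one of the five things is tipped over (more than 35 degrees) (angle between any of chilli_mid, cup_mid, mill_mid, square_pot_mid, bottle_mid's own z axis and vertical above 0.61 rad).
It fails at once if the bamboo steamer is shoved more than 30 mm or tipped (distance of steamer from where it was at the start of the episode above 0.03 m or angle between steamer's own z axis and vertical above 0.35 rad).
It fails at once if the steel pot is shoved more than 30 mm or tipped (distance of pot from where it was at the start of the episode above 0.03 m or angle between pot's own z axis and vertical above 0.35 rad).
It fails at once if the utensil jar is shoved more than 30 mm or tipped (distance of jar from where it was at the start of the episode above 0.03 m or angle between jar's own z axis and vertical above 0.35 rad).
It also fails if it takes over 128 s, if anything falls off the work surface, if the arm or the gripper's body presses on something with over 40 N, if the wrist force passes 120 N, or if a joint passes its speed limit or range.

## Robot

A 6-joint arm with a two-finger parallel gripper is mounted at the origin on the work surface. World frame = base frame: x ahead of the robot, y to its left, z up, the work surface at z = 0. Lengths are in m, angles in rad, forces in N, time in s.
With the tool pointing down it reaches from about 0.325 to 0.9 m from the base axis. Payload 6.1 kg.
Tool frame: the origin (TCP) lies on the front face of the gripper's body, between the roots of the fingers; the fingertips stand 73 mm ahead of it and the grasp point (between the pads) lies 54 mm ahead of it; z points along the fingers, y is the direction in which the jaws open and shut (so a half turn about z gives the same grasp; the last joint's range is limited). The gripper opens to 85 mm and grips with 20 to 120 N. Pads are 22 mm wide; open, the fingers measure 114 mm over their backs; the gripper's body (76 mm by 85 mm) begins 54 mm behind the grasp point. The pads swing forward as they close: fully open they stand 13 mm farther back than shut.
Start: joints at [-1.321, 0.22, 1.526, -0, 1.395, -0.126], TCP at [0.229, -0.581, 0.304] pointing down, gripper open.
Joint ranges: [-2.98, 2.98], [-0.91, 2.08], [0.09, 2.57], [-1.24, 4.39], [0.2, 2.65], [-2.68, 2.68]. Speed limits (rad/s): [2.57, 2.57, 3.01, 3.14, 3.14, 3.14].

## Interface

Orientations are given as [roll, pitch, yaw] about the fixed x, y, z axes, in that order (R = Rz(yaw) Ry(pitch) Rx(roll)).
In Python, from station import observe, capture, job_done gives the robot as it stands.
- The arm moves only by the tool servo_tool, never from a script. Its argument "moves" is a list of rows, each an object with "hand": the gripper command: -1 is fully open, 1 is shut, values between are in proportion; "offset": the shift along the tool's x, y, z in mm, a list of three; "spin": the turn about the tool's z in degrees. In form: [{"hand": hand, "offset": [dx, dy, dz], "spin": spin}, ...]. A call has exactly 8 rows; each row shifts and turns the commanded pose from where the row before left it, along the tool's axes as they then stand; what a row does not reach is not made up. A row lasts 1/12 s, in which the tool goes at most 41.7 mm and 7.16 degrees, less where a joint would pass 70% of its speed; a pose out of reach is approached as far as the arm can. A call is refused whole if a number of a shift passes 41.7 or a number of a turn 7.16, either way. A call with a gripper value outside its range is refused whole. The fingers move at their own pace and stop on an object; "grip_force" is the grip in N (left out, the last holds). Time passes only in rows, so rows that do not move let the fingers close, or fill a call up. It gives the time, the measured TCP pose, the force and the opening at its end, in the units of the state.
- observe(): the state, without advancing time (a new reading comes with each control period).
- capture(name): name is "side" or "top"; returns a dict with "pixels" (384x512x3 uint8, blue, green, red), "range_z" (384x512 float32, m along the optical axis (not along the pixel's ray), 0 where there is no reading), "camera_matrix" (3x3 intrinsics, pixels), "distortion" ([k1, k2, p1, p2, k3] as OpenCV has them; the pictures are not rectified), "rvec" (rotation vector, rad) and "tvec" (3), from world to camera coordinates, as OpenCV has them. Camera axes: x right, y down, z forward; pixel columns grow to the right and rows downward; lengths in m; the calibration is good to about 2 mm. A picture is of the moment at which its call begins.
- job_done(): hands the job in, once; it reports no verdict.
The state is a dict: "time": time; "joint_positions": joint angles; "joint_velocities": joint speeds; "joint_efforts": joint torques, N m; "tool_pos": TCP position; "ee_rot": TCP orientation; "contact_force": force on the tool from outside, world axes, zero at the start; "torque": the same for the moment, N m; "opening": opening from 0.0 (shut) to 1.0 (fully open).
Only numpy, scipy, OpenCV 4.12 (cv2) and the standard library are available. Lean on these libraries where they do the work, as an engineer would, in place of code of your own. Each camera call takes 0.05 s, during which the arm holds its last target.

## Working session

There is one attempt and no reset: what is moved stays moved. The work goes in short steps, Python scripts to look and compute and a tool call to move; the robot and the scene stay as the last step left them, time stands still between calls to the robot, and variables do not carry over. Pictures are saved under pics/ and viewed, and the job is handed in when it is done.

Besides the shell and the picture viewer there is one more tool, called after "Call:" as name(argument=value, ...) on one line, values as JSON. servo_tool: Moves the arm, as the interface text tells. Its arguments: {"type":"object","properties":{"moves":{"type":"array"},"grip_force":{"type":"number"}},"required":["moves"]}

```bash
mkdir -p pics; ls
python3 - <<'E'
from station import observe, capture
import cv2, numpy as np, pickle
s=observe(); print({k:np.round(v,3).tolist() for k,v in s.items()})
for n in ("side","top"):
    c=capture(n); pickle.dump(c,open(f"{n}0.pkl","wb")); cv2.imwrite(f"pics/{n}0.png",c["pixels"])
    print(n,c["camera_matrix"].tolist(),c["distortion"],c["rvec"],c["tvec"])
    R=cv2.Rodrigues(np.array(c["rvec"],float))[0]; print("campos",-R.T@np.array(c["tvec"]).ravel(), R.tolist())
E
```

```text
pics
{'time': 0.0, 'joint_positions': [-1.321, 0.221, 1.528, 0.0, 1.395, -0.126], 'joint_velocities': [-0.0, 0.002, -0.0, -0.0, 0.0, 0.001], 'joint_efforts': [0.002, -49.69, -38.939, 0.0, 0.011, 0.0], 'tool_pos': [0.229, -0.581, 0.303], 'ee_rot': [-3.14, -0.0, 0.376], 'contact_force': [1.28, -0.405, 0.385], 'torque': [-0.005, -0.011, 0.02], 'opening': 1.001}
side [[468.9731026794185, 0.0, 254.50488991700527], [0.0, 468.9731026794185, 193.7538814936952], [0.0, 0.0, 1.0]] [0.02686937 0.         0.         0.         0.        ] [ 0.08023138 -2.73273378  1.49274255] [0.54518117 0.07330046 1.63653804]
campos [0.46791222 1.36680597 0.94538448] [[-0.9983169085425775, -0.05798069249230424, 0.001260720470140704], [-0.03239221106850268, 0.5394367834296774, -0.8414028175286419], [0.0481050390300699, -0.8400274971577755, -0.5404069848167761]]
top [[471.96977284192906, 0.0, 257.72886669757446], [0.0, 471.96977284192906, 196.92015249473064], [0.0, 0.0, 1.0]] [0.05894276 0.         0.         0.         0.        ] [ 2.15846948 -2.17361388  0.14692691] [-0.01787709  0.54329196  1.42607753]
campos [3.67609140e-01 5.24889516e-04 1.48123128e+00] [[-0.007859556528012845, -0.999865799346181, 0.014373958014589662], [-0.9927046294257422, 0.006072140622040312, -0.12041863570463532], [0.12031519475063188, -0.015215531738601164, -0.9926191321478893]]
```

View pics/side0.png

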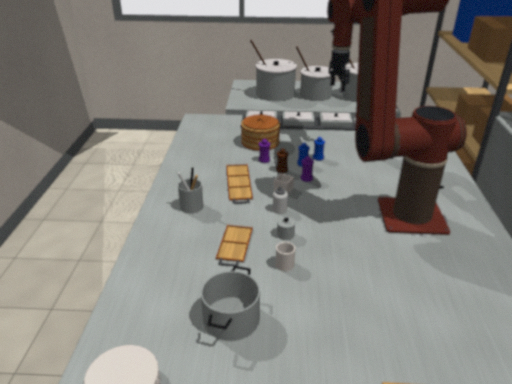

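View pics/top0.png

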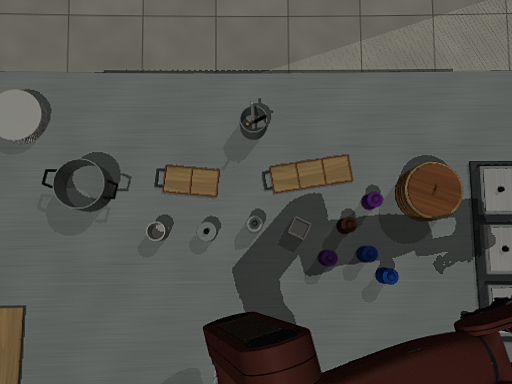

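The top view shows the row on the counter:
- teacup at (157,231)
- chilli pot at (206,231)
- squeeze bottle at (254,223)
- square pot at (299,228)
- brown mill at (347,225)

The purple and blue look-alikes are at (372,200), (327,257), (367,254) and (387,276). The long tray is at (311,173) and the short tray at (191,180), both with the loop at the left end. I'll check these choices in a close crop.

```bash
cat > h.py <<'E'
import numpy as np, cv2, pickle
def ray(c,uv):
    uv=np.array(uv,float).reshape(-1,1,2)
    n=cv2.undistortPoints(uv,c["camera_matrix"],np.array(c["distortion"],float)).reshape(-1,2)
    R=cv2.Rodrigues(np.array(c["rvec"],float))[0]; t=np.array(c["tvec"],float).ravel()
    return -R.T@t, np.c_[n,np.ones(len(n))]@R
def onplane(c,uv,z):
    o,d=ray(c,uv); s=(z-o[2])/d[:,2]; return o+d*s[:,None]
def cloud(c):
    h,w=c["range_z"].shape; v,u=np.mgrid[:h,:w]
    o,d=ray(c,np.c_[u.ravel(),v.ravel()])
    P=o+d*c["range_z"].reshape(-1,1); P[c["range_z"].ravel()==0]=np.nan
    return P.reshape(h,w,3)
def proj(c,P):
    return cv2.projectPoints(np.array(P,float).reshape(-1,1,3),np.array(c["rvec"],float),np.array(c["tvec"],float),c["camera_matrix"],np.array(c["distortion"],float))[0].reshape(-1,2)
E
python3 - <<'E'
import pickle,cv2,numpy as np
from h import *
c=pickle.load(open("top0.pkl","rb")); im=c["pixels"]
cr=im[150:290,140:400]; cv2.imwrite("pics/topc.png",cv2.resize(cr,None,fx=3,fy=3,interpolation=cv2.INTER_CUBIC))
P=cloud(c)
print("counter z",np.nanmedian(P[205:215,225:240,2]))
z=P[...,2]
m=((z>0.02)&(z<0.2)).astype(np.uint8); m[:, 470:]=0; m[:75]=0
n,l,st,ce=cv2.connectedComponentsWithStats(m)
for i in range(1,n):
    if st[i,4]>30:
        q=P[l==i]; zz=q[:,2]; top=np.nanpercentile(zz,98)
        # x,y extents
        print(i,ce[i].round(1),st[i,4],"ztop",top.round(3),"xy min",np.nanmin(q,0).round(3),"max",np.nanmax(q,0).round(3))
E
```

```text
counter z 0.0006314023207476538
1 [ 19.8 115.6] 1981 ztop 0.053 xy min [0.719 0.639 0.02 ] max [0.88  0.766 0.057]
2 [252.8 120.2] 542 ztop 0.145 xy min [ 0.732 -0.048  0.02 ] max [0.815 0.034 0.148]
3 [ 79.5 183.9] 1371 ztop 0.104 xy min [0.503 0.391 0.02 ] max [0.654 0.612 0.107]
4 [429.6 191.1] 3078 ztop 0.111 xy min [ 0.466 -0.626  0.02 ] max [ 0.641 -0.452  0.125]
6 [373.  199.5] 258 ztop 0.102 xy min [ 0.508 -0.393  0.02 ] max [ 0.553 -0.349  0.104]
8 [253.8 223.3] 241 ztop 0.097 xy min [ 0.435 -0.033  0.02 ] max [0.485 0.015 0.101]
9 [298.8 227.4] 159 ztop 0.056 xy min [ 0.412 -0.183  0.021] max [ 0.482 -0.11   0.057]
10 [347.  224.5] 261 ztop 0.101 xy min [ 0.431 -0.316  0.02 ] max [ 0.479 -0.266  0.104]
11 [156.3 230.9] 189 ztop 0.072 xy min [0.41  0.255 0.02 ] max [0.469 0.312 0.076]
12 [206.2 230.8] 314 ztop 0.067 xy min [0.411 0.107 0.021] max [0.468 0.163 0.073]
13 [368.  253.7] 253 ztop 0.1 xy min [ 0.345 -0.372  0.021] max [ 0.39  -0.326  0.104]
14 [327.7 258. ] 233 ztop 0.1 xy min [ 0.332 -0.251  0.02 ] max [ 0.379 -0.205  0.107]
15 [387.8 275.8] 270 ztop 0.101 xy min [ 0.279 -0.431  0.02 ] max [ 0.325 -0.382  0.103]
```

View pics/topc.png

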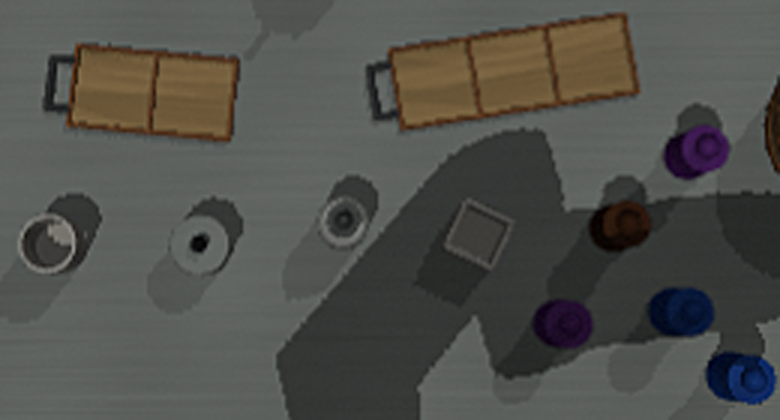

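The crop confirms the choices. The brown mill is the one at (347,225), the open cup is at (157,231), and the knobbed lid of the chilli pot is at (206,231). The nozzle bottle is at (254,223) and the square pot at (299,228), turned about 30°. Next I'll measure precisely.

```bash
cat > meas.py <<'E'
from h import *
def circ(pts):
    A=np.c_[2*pts[:,:2],np.ones(len(pts))]; b=(pts[:,:2]**2).sum(1)
    s=np.linalg.lstsq(A,b,rcond=None)[0]; return s[:2],np.sqrt(s[2]+s[:2]@s[:2])
def run():
    T=pickle.load(open("top0.pkl","rb")); S=pickle.load(open("side0.pkl","rb"))
    P=cloud(T); Z=P[...,2]; hsv=cv2.cvtColor(T["pixels"],cv2.COLOR_BGR2HSV)
    def near(x,y,r=0.055): return np.hypot(P[...,0]-x,P[...,1]-y)<r
    # round things: silhouette of band at the widest top level
    for n,(x,y),(z0,z1),zl in (("cup",(.44,.2835),(.06,.08),.068),("chilli",(.44,.135),(.045,.06),.054),("bottle",(.46,-.009),(.055,.078),.066),("mill",(.455,-.291),(.068,.09),.08)):
        m=near(x,y)&(Z>z0)&(Z<z1); q=P[m]
        m8=(near(x,y)&(Z>z0)).astype(np.uint8)
        cs=max(cv2.findContours(m8,cv2.RETR_EXTERNAL,cv2.CHAIN_APPROX_NONE)[0],key=len).reshape(-1,2)
        (c2,r)=cv2.minEnclosingCircle(cs.astype(np.float32)); c3=onplane(T,[c2],zl)[0]
        print(n,"cloud mean",q.mean(0).round(4),"ext mid",((q.max(0)+q.min(0))/2).round(4),"size",(q.max(0)-q.min(0)).round(3),"circle",c3.round(4),"d",round(2*r*(1.48-zl)/471,4))
    m=near(.447,-.147)&(Z>.035)
    rect=cv2.minAreaRect(P[m][:,:2].astype(np.float32)); print("sq rect",rect)
    m8=m.astype(np.uint8); cs=max(cv2.findContours(m8,cv2.RETR_EXTERNAL,cv2.CHAIN_APPROX_NONE)[0],key=len).reshape(-1,2)
    q=onplane(T,cs,.05)[:,:2].astype(np.float32); r=cv2.minAreaRect(q); print("sq contour",r)
    H,Sa,V=cv2.split(hsv)
    w=((H>8)&(H<25)&(Sa>80)&(V>60)).astype(np.uint8)
    w=cv2.morphologyEx(w,cv2.MORPH_CLOSE,np.ones((5,5),np.uint8))
    n,l,st,ce=cv2.connectedComponentsWithStats(w)
    for i in range(1,n):
        if st[i,4]>800 and st[i,0]>150 and st[i,0]<300:
            cs=cv2.findContours((l==i).astype(np.uint8),cv2.RETR_EXTERNAL,cv2.CHAIN_APPROX_NONE)[0][0].reshape(-1,2)
            q=onplane(T,cs,.008)[:,:2].astype(np.float32); r=cv2.minAreaRect(q)
            print("tray",ce[i].round(1),r,cv2.boxPoints(r).round(3).tolist())
if __name__=="__main__": run()
E
python3 meas.py
python3 - <<'E'
from h import *
S=pickle.load(open("side0.pkl","rb")); im=S["pixels"].copy()
x=proj(S,[[.4395,.2835,.068],[.4395,.135,.066],[.46,-.009,.1],[.447,-.147,.05],[.455,-.291,.1],[.4395,.2835,.0],[.4395,.135,.0],[.46,-.009,0],[.447,-.147,0],[.455,-.291,0]])
print(x.round(1).tolist())
cr=im[120:280,150:350]; k=4
b=cv2.resize(cr,None,fx=k,fy=k,interpolation=cv2.INTER_CUBIC)[:600]
for u,v in x: cv2.circle(b,(int((u-150+.5)*k),int((v-120+.5)*k)),2,(0,255,0),-1)
cv2.imwrite("pics/sidec.png",b)
E
```

```text
cup cloud mean [0.4412 0.2842 0.0671] ext mid [0.4403 0.2838 0.0682] size [0.057 0.057 0.015] circle [0.4395 0.2832 0.068 ] d 0.0605
chilli cloud mean [0.4392 0.1355 0.0539] ext mid [0.4397 0.1356 0.0531] size [0.057 0.055 0.013] circle [0.4393 0.1353 0.054 ] d 0.0596
bottle cloud mean [ 0.4596 -0.0085  0.0702] ext mid [ 0.4607 -0.0094  0.068 ] size [0.049 0.048 0.02 ] circle [ 0.4603 -0.0089  0.066 ] d 0.0514
mill cloud mean [ 0.4538 -0.2888  0.0802] ext mid [ 0.4549 -0.2913  0.0798] size [0.048 0.05  0.02 ] circle [ 0.4543 -0.2901  0.08  ] d 0.051
sq rect ((0.44786351919174194, -0.146316796541214), (0.05647134408354759, 0.057035721838474274), 64.01409912109375)
sq contour ((0.44733747839927673, -0.14574562013149261), (0.05619310215115547, 0.05724986642599106), 64.12439727783203)
tray [310.6 173.4] ((0.6206186413764954, -0.19040922820568085), (0.08873795717954636, 0.2556583285331726), 8.537184715270996) [[0.5580000281333923, -0.07100000232458115], [0.5960000157356262, -0.3230000138282776], [0.6830000281333923, -0.3100000023841858], [0.6460000276565552, -0.05700000002980232]]
tray [190.3 180.4] ((0.6000699996948242, 0.18967339396476746), (0.17109397053718567, 0.0888364240527153), 84.17524719238281) [[0.546999990940094, 0.10899999737739563], [0.6359999775886536, 0.10000000149011612], [0.652999997138977, 0.27000001072883606], [0.5649999976158142, 0.27900001406669617]]
[[285.1, 246.3], [285.2, 217.5], [279.7, 184.9], [283.2, 177.0], [281.9, 147.4], [284.3, 263.8], [284.5, 233.8], [278.8, 208.8], [282.8, 188.4], [281.1, 169.5]]
```

View pics/sidec.png

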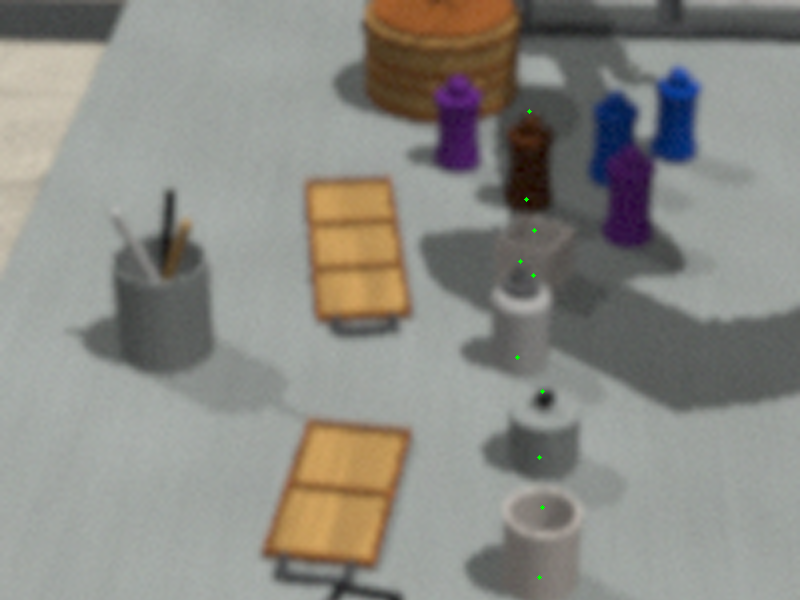

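The measurements agree with the given sizes and with the side view to about 1 px. With the tool at yaw 90°, offsets are [dY, dX, -dZ] in world axes. I'll turn to yaw 90° first, then go to the brown mill.

Call:
servo_tool(moves=[{"hand": -1, "offset": [0, 0, 0], "spin": -7}, {"hand": -1, "offset": [0, 0, 0], "spin": -7}, {"hand": -1, "offset": [0, 0, 0], "spin": -7}, {"hand": -1, "offset": [0, 0, 0], "spin": -7}, {"hand": -1, "offset": [0, 0, 0], "spin": -7}, {"hand": -1, "offset": [0, 0, 0], "spin": -7}, {"hand": -1, "offset": [0, 0, 0], "spin": -7}, {"hand": -1, "offset": [0, 0, 0], "spin": -7}], grip_force=40)

```text
time: 0.77
tool_pos: [0.2293, -0.5811, 0.3032]
ee_rot: [-3.141, -0.001, 1.359]
contact_force: [0.1, -0.4, -0.3]
opening: 0.998
```

Call:
servo_tool(moves=[{"hand": -1, "offset": [0, 0, 0], "spin": -6}, {"hand": -1, "offset": [0, 0, 0], "spin": -6.4}, {"hand": -1, "offset": [30, 23, 0], "spin": 0}, {"hand": -1, "offset": [32, 24, 0], "spin": 0}, {"hand": -1, "offset": [32, 25, 0], "spin": 0}, {"hand": -1, "offset": [32, 25, 0], "spin": 0}, {"hand": -1, "offset": [32, 25, 0], "spin": 0}, {"hand": -1, "offset": [32, 25, 0], "spin": 0}])

```text
time: 1.43
tool_pos: [0.3772, -0.3897, 0.3035]
ee_rot: [-3.141, -0.001, 1.569]
contact_force: [0.9, 0.2, 0.8]
opening: 1.001
```

Call:
servo_tool(moves=[{"hand": -1, "offset": [25, 20, 0], "spin": 0}, {"hand": -1, "offset": [25, 20, 0], "spin": 0}, {"hand": -1, "offset": [25, 20, 0], "spin": 0}, {"hand": -1, "offset": [24, 17.5, 0], "spin": 0}, {"hand": -1, "offset": [0, 0, 20], "spin": 0}, {"hand": -1, "offset": [0, 0, 25], "spin": 0}, {"hand": -1, "offset": [0, 0, 25], "spin": 0}, {"hand": -1, "offset": [0, 0, 20], "spin": 0}])

```text
time: 2.1
tool_pos: [0.4538, -0.2916, 0.2118]
ee_rot: [-3.14, -0.001, 1.571]
contact_force: [-0.7, 0.7, -0.9]
opening: 1.002
```

```bash
cat > snap.py <<'E'
import sys
from station import observe, capture
from h import *
n=sys.argv[1]; s=observe(); print(np.round(s["tool_pos"],4),np.round(s["ee_rot"],3),np.round(s["contact_force"],1),s["time"],s["opening"])
for v in sys.argv[2:]:
    v,u0,v0,u1,v1=(v.split(",")+[0]*4)[:5]; c=capture(v); pickle.dump(c,open(f"{v}_{n}.pkl","wb"))
    im=c["pixels"]
    if int(u1): im=im[int(v0):int(v1),int(u0):int(u1)]
    k=min(800/im.shape[1],600/im.shape[0]); cv2.imwrite(f"pics/{v}_{n}.png",cv2.resize(im,None,fx=k,fy=k,interpolation=cv2.INTER_CUBIC))
E
python3 snap.py a side,200,80,360,200
```

```text
[ 0.4538 -0.2916  0.2118] [-3.140e+00 -1.000e-03  1.571e+00] [-0.7  0.7 -0.9] 2.1 1.0021735950311443
```

View pics/side_a.png

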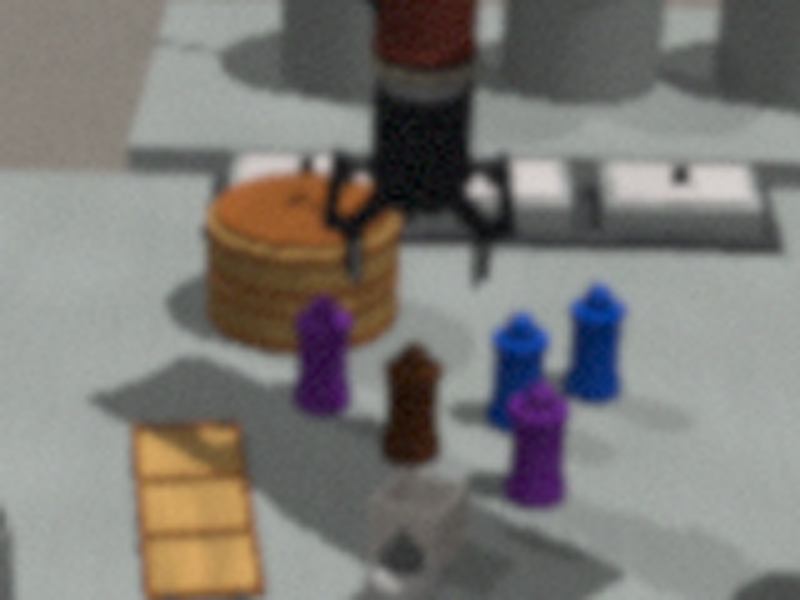

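The jaws straddle the brown mill: the mill is at crop x≈412 and the gripper centre at about 418. Descending.

Call:
servo_tool(moves=[{"hand": -1, "offset": [0, 0, 20], "spin": 0}, {"hand": -1, "offset": [0, 0, 20], "spin": 0}, {"hand": -1, "offset": [0, 0, 20], "spin": 0}, {"hand": -1, "offset": [0, 0, 20], "spin": 0}, {"hand": -1, "offset": [0, 0, 15], "spin": 0}, {"hand": -1, "offset": [0, 0, 10], "spin": 0}, {"hand": -1, "offset": [0, 0, 0], "spin": 0}, {"hand": 1, "offset": [0, 0, 0], "spin": 0}])

```text
time: 2.82
tool_pos: [0.4542, -0.2927, 0.109]
ee_rot: [-3.141, -0.0, 1.57]
contact_force: [1.3, -0.0, 0.7]
opening: 0.882
```

Call:
servo_tool(moves=[{"hand": 1, "offset": [0, 0, 0], "spin": 0}, {"hand": 1, "offset": [0, 0, 0], "spin": 0}, {"hand": 1, "offset": [0, 0, 0], "spin": 0}, {"hand": 1, "offset": [0, 0, 0], "spin": 0}, {"hand": 1, "offset": [0, 0, 0], "spin": 0}, {"hand": 1, "offset": [0, 0, 0], "spin": 0}, {"hand": 1, "offset": [0, 0, 0], "spin": 0}, {"hand": 1, "offset": [0, 0, 0], "spin": 0}])

```text
time: 3.48
tool_pos: [0.455, -0.2935, 0.1106]
ee_rot: [3.14, 0.002, 1.57]
contact_force: [-2.8, 0.6, 6.4]
opening: 0.539
```

```bash
python3 snap.py b side,220,80,340,170
```

```text
[ 0.455  -0.2935  0.1106] [3.14e+00 2.00e-03 1.57e+00] [-2.8  0.6  6.4] 3.4833 0.5392336461956481
```

View pics/side_b.png

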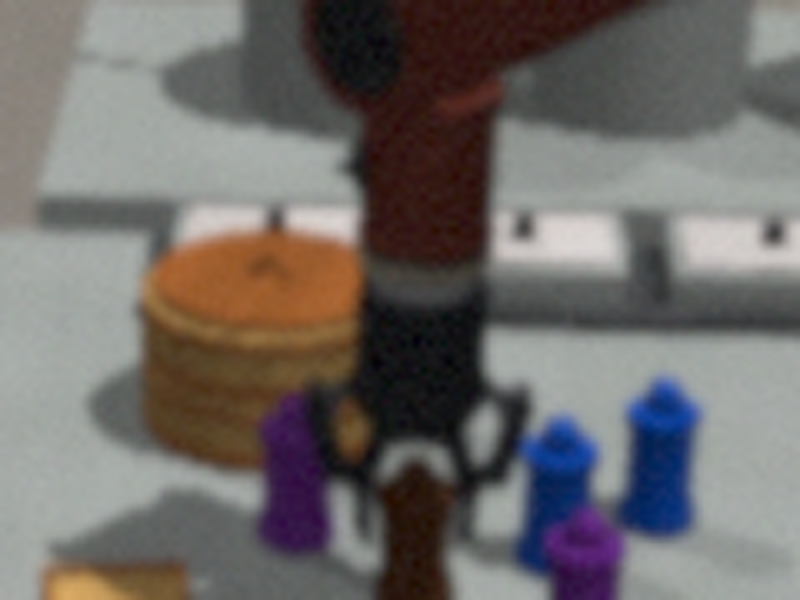

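The grip stopped at 46 mm, which suggests the pad tops are on the flare under the head. I'll reopen, go 6 mm lower and grip again.

Call:
servo_tool(moves=[{"hand": -0.3, "offset": [0, 0, 0], "spin": 0}, {"hand": -0.3, "offset": [0, 0, 0], "spin": 0}, {"hand": -0.3, "offset": [1, 0, 4], "spin": 0}, {"hand": -0.3, "offset": [1, 0, 2], "spin": 0}, {"hand": -0.3, "offset": [0, 0, 0], "spin": 0}, {"hand": -0.3, "offset": [0, 0, 0], "spin": 0}, {"hand": -0.3, "offset": [0, 0, 0], "spin": 0}, {"hand": -0.3, "offset": [0, 0, 0], "spin": 0}])

```text
time: 4.2
tool_pos: [0.4543, -0.2907, 0.1029]
ee_rot: [3.142, 0.0, 1.57]
contact_force: [0.1, 0.1, -0.5]
opening: 0.656
```

```bash
python3 snap.py c side,220,100,340,190 top,280,170,420,275
```

```text
[ 0.4543 -0.2907  0.1029] [3.142 0.    1.57 ] [ 0.1  0.1 -0.5] 4.2 0.6563978428537293
```

View pics/side_c.png

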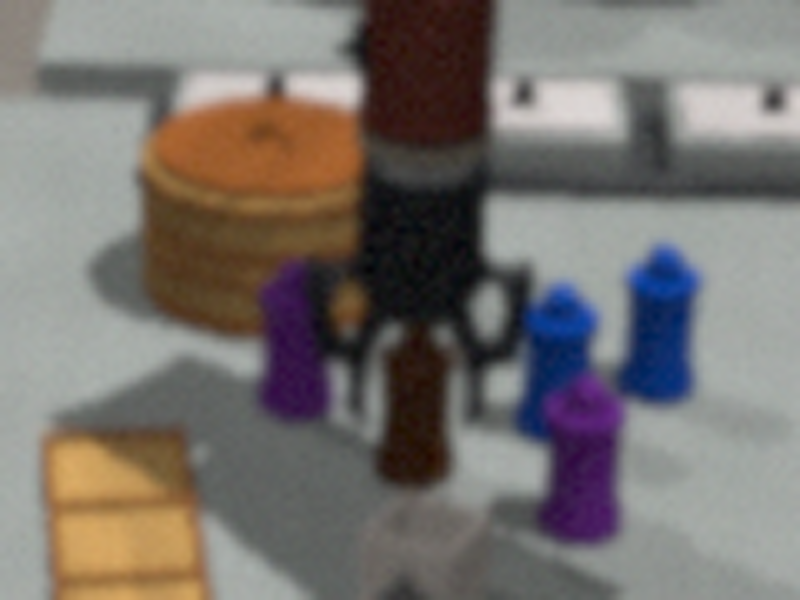

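Call:
servo_tool(moves=[{"hand": 1, "offset": [0, 0, 0], "spin": 0}, {"hand": 1, "offset": [0, 0, 0], "spin": 0}, {"hand": 1, "offset": [0, 0, 0], "spin": 0}, {"hand": 1, "offset": [0, 0, 0], "spin": 0}, {"hand": 1, "offset": [0, 0, 0], "spin": 0}, {"hand": 1, "offset": [0, 0, 0], "spin": 0}, {"hand": 1, "offset": [0, 0, 0], "spin": 0}, {"hand": 1, "offset": [0, 0, 0], "spin": 0}])

```text
time: 4.97
tool_pos: [0.4544, -0.2908, 0.1032]
ee_rot: [3.141, 0.0, 1.57]
contact_force: [-2.4, 0.6, 5.2]
opening: 0.505
```

Call:
servo_tool(moves=[{"hand": 1, "offset": [0, 0, -5], "spin": 0}, {"hand": 1, "offset": [0, 0, -10], "spin": 0}, {"hand": 1, "offset": [0, 0, -15], "spin": 0}, {"hand": 1, "offset": [0, 0, -15], "spin": 0}, {"hand": 1, "offset": [0, 0, -15], "spin": 0}, {"hand": 1, "offset": [0, 0, -10], "spin": 0}, {"hand": 1, "offset": [0, 0, -5], "spin": 0}, {"hand": 1, "offset": [0, 0, 0], "spin": 0}])

```text
time: 5.63
tool_pos: [0.4548, -0.2911, 0.1794]
ee_rot: [3.14, 0.002, 1.57]
contact_force: [0.8, 0.3, -1.1]
opening: 0.508
```

```bash
python3 snap.py d side,220,60,340,150
```

```text
[ 0.4548 -0.2911  0.1794] [3.14e+00 2.00e-03 1.57e+00] [ 0.8  0.3 -1.1] 5.6333 0.5082806078702632
```

View pics/side_d.png

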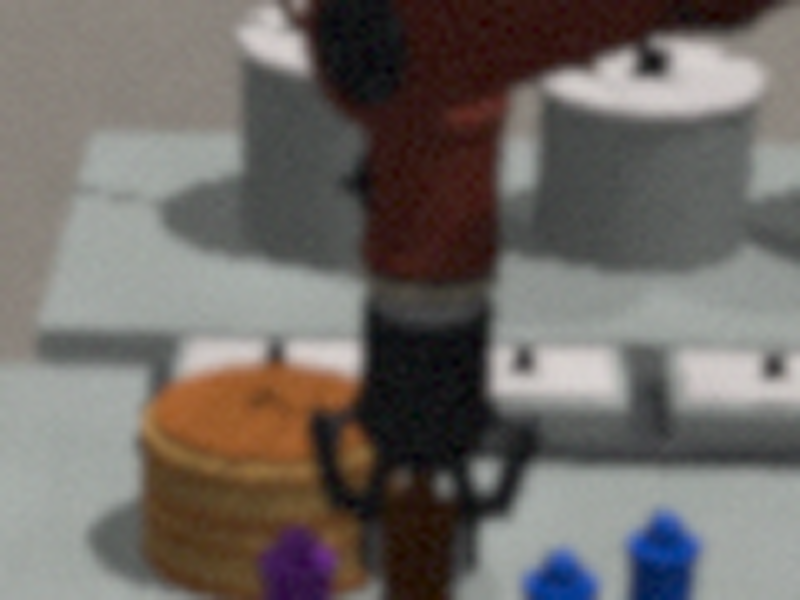

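The mill is held and lifted, upright at crop x≈418. Carrying it to the far compartment of the long tray.

Call:
servo_tool(moves=[{"hand": 1, "offset": [1, 10, 0], "spin": 0}, {"hand": 1, "offset": [2, 20, 0], "spin": 0}, {"hand": 1, "offset": [3, 30, 0], "spin": 0}, {"hand": 1, "offset": [3, 35, 0], "spin": 0}, {"hand": 1, "offset": [3, 35, 0], "spin": 0}, {"hand": 1, "offset": [3, 28, 0], "spin": 0}, {"hand": 1, "offset": [2, 15, 0], "spin": 0}, {"hand": 1, "offset": [1, 5, 0], "spin": 0}])

```text
time: 6.35
tool_pos: [0.6346, -0.2715, 0.176]
ee_rot: [-3.141, -0.001, 1.571]
contact_force: [-0.9, 0.2, -1.3]
opening: 0.509
```

Call:
servo_tool(moves=[{"hand": 1, "offset": [0, 0, 10], "spin": 0}, {"hand": 1, "offset": [0, 0, 15], "spin": 0}, {"hand": 1, "offset": [0, 0, 15], "spin": 0}, {"hand": 1, "offset": [0, 0, 10], "spin": 0}, {"hand": 1, "offset": [0, 0, 5], "spin": 0}, {"hand": 1, "offset": [0, 0, 0], "spin": 0}, {"hand": 1, "offset": [0, 0, 0], "spin": 0}, {"hand": 1, "offset": [0, 0, 0], "spin": 0}])

```text
time: 7.02
tool_pos: [0.6326, -0.2733, 0.1238]
ee_rot: [3.14, 0.001, 1.569]
contact_force: [0.4, 0.7, -1.1]
opening: 0.509
```

Call:
servo_tool(moves=[{"hand": 1, "offset": [0, 0, 7], "spin": 0}, {"hand": 1, "offset": [0, 0, 4], "spin": 0}, {"hand": 1, "offset": [0, 0, 3], "spin": 0}, {"hand": 1, "offset": [0, 0, 1], "spin": 0}, {"hand": 1, "offset": [0, 0, 1], "spin": 0}, {"hand": 1, "offset": [0, 0, 1], "spin": 0}, {"hand": 1, "offset": [0, 0, 0], "spin": 0}, {"hand": 1, "offset": [0, 0, 0], "spin": 0}])

```text
time: 7.68
tool_pos: [0.6324, -0.273, 0.1064]
ee_rot: [3.141, 0.0, 1.57]
contact_force: [-0.8, -0.4, 0.7]
opening: 0.506
```

```bash
python3 snap.py e side,180,100,300,190
```

```text
[ 0.6324 -0.273   0.1064] [3.141 0.    1.57 ] [-0.8 -0.4  0.7] 7.6833 0.5055445108278761
```

View pics/side_e.png

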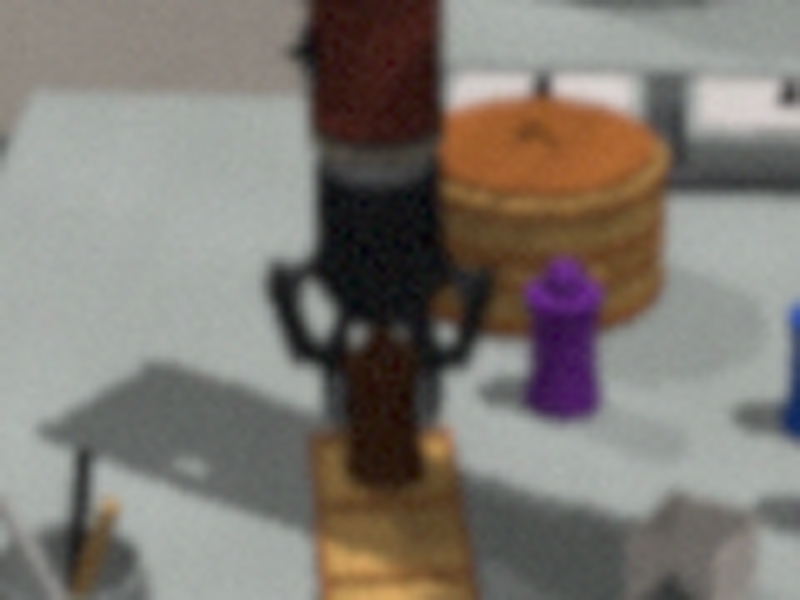

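Call:
servo_tool(moves=[{"hand": 1, "offset": [0, 0, 1], "spin": 0}, {"hand": 1, "offset": [0, 0, 0], "spin": 0}, {"hand": 1, "offset": [0, 0, 0], "spin": 0}, {"hand": 1, "offset": [0, 0, 0], "spin": 0}, {"hand": 1, "offset": [0, 0, 0], "spin": 0}, {"hand": 1, "offset": [0, 0, 0], "spin": 0}, {"hand": 1, "offset": [0, 0, 0], "spin": 0}, {"hand": 1, "offset": [0, 0, 0], "spin": 0}])

```text
time: 8.4
tool_pos: [0.6325, -0.2731, 0.1063]
ee_rot: [3.141, 0.001, 1.57]
contact_force: [-3.4, 1.2, 7.4]
opening: 0.507
```

Seated (7 N). I'll release and rise.

Call:
servo_tool(moves=[{"hand": -0.5, "offset": [0, 0, 0], "spin": 0}, {"hand": -1, "offset": [0, 0, 0], "spin": 0}, {"hand": -1, "offset": [0, 0, 0], "spin": 0}, {"hand": -1, "offset": [0, 0, -5], "spin": 0}, {"hand": -1, "offset": [0, 0, -20], "spin": 0}, {"hand": -1, "offset": [0, 0, -35], "spin": 0}, {"hand": -1, "offset": [0, 0, -35], "spin": 0}, {"hand": -1, "offset": [0, 0, -30], "spin": 0}])

```text
time: 9.07
tool_pos: [0.6324, -0.2729, 0.2322]
ee_rot: [3.141, 0.0, 1.57]
contact_force: [0.8, -0.6, 0.4]
opening: 0.996
```

```bash
python3 snap.py f side,180,100,340,220
```

```text
[ 0.6324 -0.2729  0.2322] [3.141 0.    1.57 ] [ 0.8 -0.6  0.4] 9.0667 0.9961697434191328
```

View pics/side_f.png

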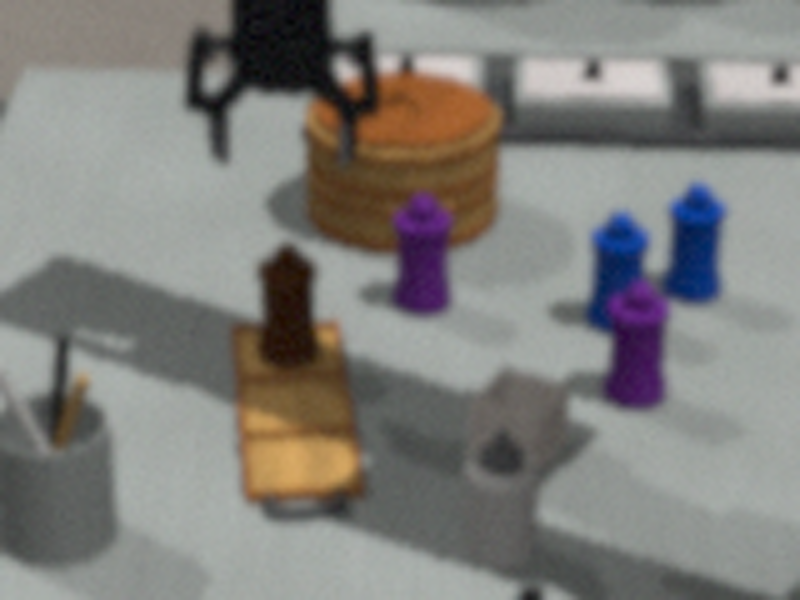

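The mill stands upright in the far compartment, at crop (288,305). Now the chilli pot at (0.4395, 0.1355).

Call:
servo_tool(moves=[{"hand": -1, "offset": [30, -14, 0], "spin": 0}, {"hand": -1, "offset": [35, -16, 0], "spin": 0}, {"hand": -1, "offset": [35, -16, 0], "spin": 0}, {"hand": -1, "offset": [35, -16, 0], "spin": 0}, {"hand": -1, "offset": [35, -16, 0], "spin": 0}, {"hand": -1, "offset": [35, -16, 0], "spin": 0}, {"hand": -1, "offset": [35, -16, 0], "spin": 0}, {"hand": -1, "offset": [35, -18, 0], "spin": 0}])

```text
time: 9.78
tool_pos: [0.5038, 0.0037, 0.2301]
ee_rot: [3.141, -0.0, 1.569]
contact_force: [1.1, 0.7, -0.2]
opening: 1.004
```

Call:
servo_tool(moves=[{"hand": -1, "offset": [35, -18, 0], "spin": 0}, {"hand": -1, "offset": [35, -17, 0], "spin": 0}, {"hand": -1, "offset": [35, -17, 0], "spin": 0}, {"hand": -1, "offset": [28.5, -13, 0], "spin": 0}, {"hand": -1, "offset": [0, 0, 0], "spin": 0}, {"hand": -1, "offset": [0, 0, 20], "spin": 0}, {"hand": -1, "offset": [0, 0, 25], "spin": 0}, {"hand": -1, "offset": [0, 0, 20], "spin": 0}])

```text
time: 10.45
tool_pos: [0.44, 0.1359, 0.1644]
ee_rot: [3.14, 0.0, 1.571]
contact_force: [0.2, -0.1, -0.6]
opening: 1.0
```

```bash
python3 snap.py g side,210,130,370,250
```

```text
[0.44   0.1359 0.1644] [3.14  0.    1.571] [ 0.2 -0.1 -0.6] 10.45 1.000461073020345
```

View pics/side_g.png

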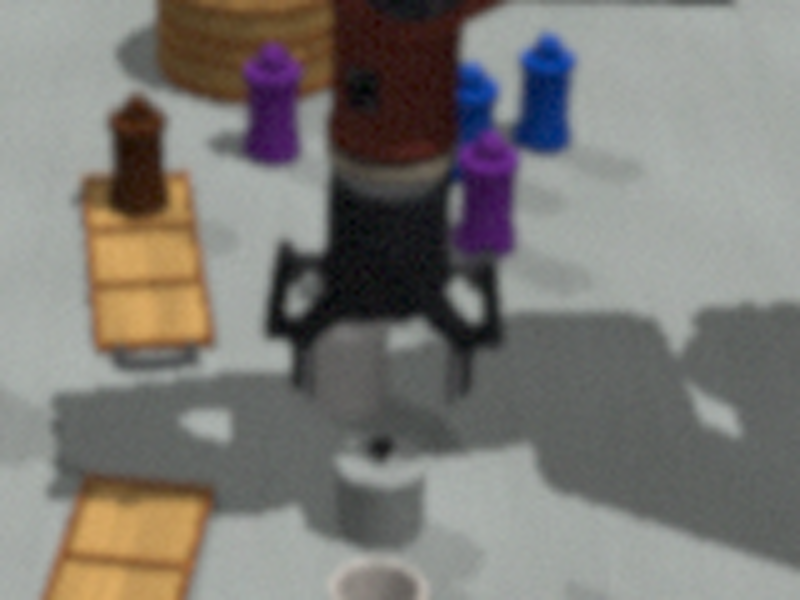

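Call:
servo_tool(moves=[{"hand": -1, "offset": [0, 0, 20], "spin": 0}, {"hand": -1, "offset": [0, 0, 25], "spin": 0}, {"hand": -1, "offset": [0, 0, 20], "spin": 0}, {"hand": -1, "offset": [0, 0, 15], "spin": 0}, {"hand": -1, "offset": [0, 0, 8], "spin": 0}, {"hand": -1, "offset": [0, 0, 0], "spin": 0}, {"hand": -1, "offset": [0, 0, 0], "spin": 0}, {"hand": 1, "offset": [0, 0, 0], "spin": 0}])

```text
time: 11.17
tool_pos: [0.4408, 0.1359, 0.0782]
ee_rot: [3.14, -0.0, 1.569]
contact_force: [0.2, 0.9, -0.0]
opening: 0.886
```

Call:
servo_tool(moves=[{"hand": 1, "offset": [0, 0, 0], "spin": 0}, {"hand": 1, "offset": [0, 0, 0], "spin": 0}, {"hand": 1, "offset": [0, 0, 0], "spin": 0}, {"hand": 1, "offset": [0, 0, 0], "spin": 0}, {"hand": 1, "offset": [0, 0, 0], "spin": 0}, {"hand": 1, "offset": [0, 0, 0], "spin": 0}, {"hand": 1, "offset": [0, 0, 0], "spin": 0}, {"hand": 1, "offset": [0, 0, 0], "spin": 0}])

```text
time: 11.83
tool_pos: [0.4406, 0.136, 0.0783]
ee_rot: [3.14, -0.0, 1.57]
contact_force: [-2.0, -0.4, 6.2]
opening: 0.669
```

Call:
servo_tool(moves=[{"hand": 1, "offset": [0, 0, -5], "spin": 0}, {"hand": 1, "offset": [0, 0, -10], "spin": 0}, {"hand": 1, "offset": [0, 0, -20], "spin": 0}, {"hand": 1, "offset": [0, 0, -25], "spin": 0}, {"hand": 1, "offset": [0, 0, -25], "spin": 0}, {"hand": 1, "offset": [0, 0, -20], "spin": 0}, {"hand": 1, "offset": [0, 0, -10], "spin": 0}, {"hand": 1, "offset": [0, 0, 0], "spin": 0}])

```text
time: 12.5
tool_pos: [0.4414, 0.1361, 0.1951]
ee_rot: [3.136, -0.001, 1.57]
contact_force: [1.2, 0.4, -1.6]
opening: 0.666
```

```bash
python3 snap.py i side,210,100,370,220
```

```text
[0.4414 0.1361 0.1951] [ 3.136e+00 -1.000e-03  1.570e+00] [ 1.2  0.4 -1.6] 12.5 0.6662481967600951
```

View pics/side_i.png

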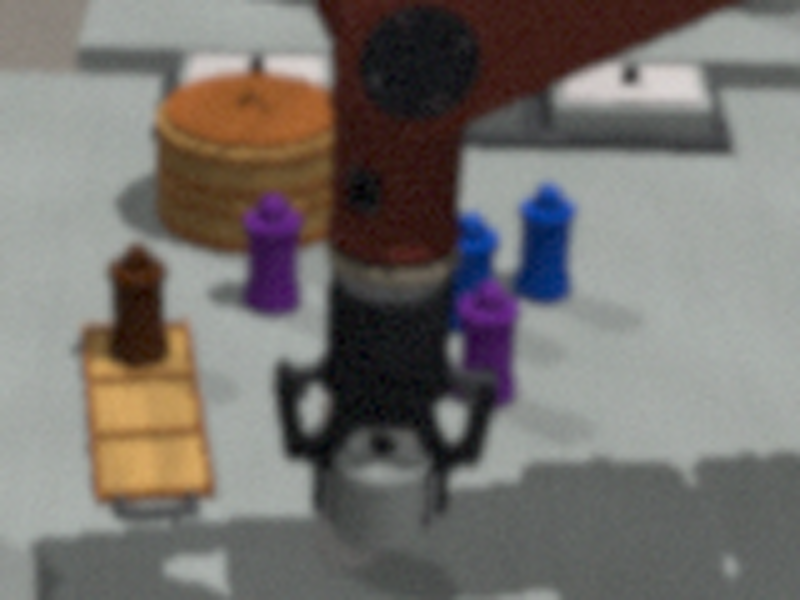

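Chilli pot is held and upright. Carrying it to the loop-end compartment of the long tray.

Call:
servo_tool(moves=[{"hand": 1, "offset": [-10, 7, 0], "spin": 0}, {"hand": 1, "offset": [-20, 14, 0], "spin": 0}, {"hand": 1, "offset": [-30, 21, 0], "spin": 0}, {"hand": 1, "offset": [-33, 23, 0], "spin": 0}, {"hand": 1, "offset": [-33, 23, 0], "spin": 0}, {"hand": 1, "offset": [-33, 23, 0], "spin": 0}, {"hand": 1, "offset": [-33, 23, 0], "spin": 0}, {"hand": 1, "offset": [-28, 18, 0], "spin": 0}])

```text
time: 13.22
tool_pos: [0.5918, -0.0874, 0.1894]
ee_rot: [-3.139, -0.0, 1.569]
contact_force: [-0.1, 0.3, -1.8]
opening: 0.666
```

Call:
servo_tool(moves=[{"hand": 1, "offset": [-16, 10.5, 0], "spin": 0}, {"hand": 1, "offset": [-7, 5, 0], "spin": 0}, {"hand": 1, "offset": [0, 0, 0], "spin": 0}, {"hand": 1, "offset": [0, 0, 10], "spin": 0}, {"hand": 1, "offset": [0, 0, 20], "spin": 0}, {"hand": 1, "offset": [0, 0, 25], "spin": 0}, {"hand": 1, "offset": [0, 0, 20], "spin": 0}, {"hand": 1, "offset": [0, 0, 10], "spin": 0}])

```text
time: 13.88
tool_pos: [0.6038, -0.1049, 0.1025]
ee_rot: [-3.135, -0.002, 1.571]
contact_force: [-0.6, 0.4, -1.9]
opening: 0.665
```

```bash
python3 snap.py j side,180,100,340,220
```

```text
[ 0.6038 -0.1049  0.1025] [-3.135e+00 -2.000e-03  1.571e+00] [-0.6  0.4 -1.9] 13.8833 0.6648031599056854
```

View pics/side_j.png

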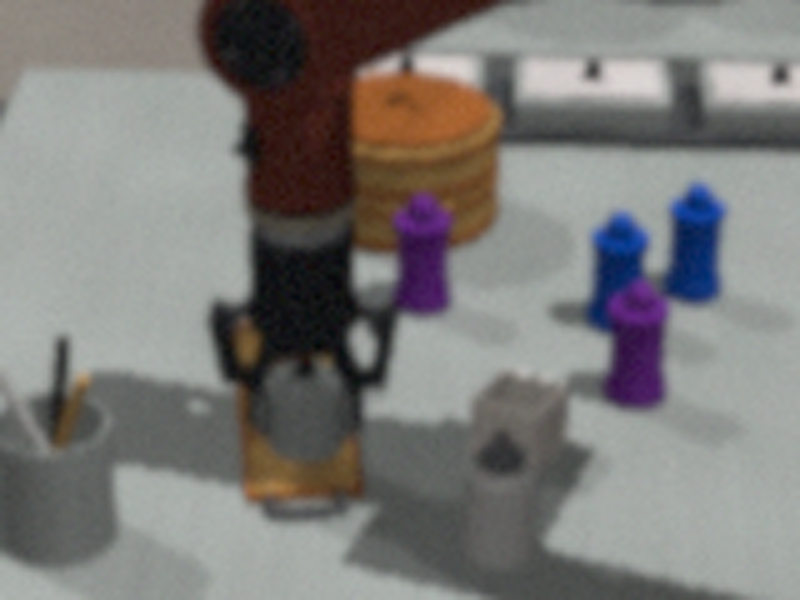

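Call:
servo_tool(moves=[{"hand": 1, "offset": [-1, 2, 5], "spin": 0}, {"hand": 1, "offset": [-1, 2, 5], "spin": 0}, {"hand": 1, "offset": [0, 0, 4], "spin": 0}, {"hand": 1, "offset": [0, 0, 0], "spin": 0}, {"hand": 1, "offset": [0, 0, 0], "spin": 0}, {"hand": 1, "offset": [0, 0, 0], "spin": 0}, {"hand": 1, "offset": [0, 0, 0], "spin": 0}, {"hand": 1, "offset": [0, 0, 0], "spin": 0}])

```text
time: 14.6
tool_pos: [0.6112, -0.1095, 0.0935]
ee_rot: [3.141, 0.0, 1.57]
contact_force: [-0.5, 0.5, -2.0]
opening: 0.669
```

Call:
servo_tool(moves=[{"hand": 1, "offset": [2, -3, 4], "spin": 0}, {"hand": 1, "offset": [0, 0, 3], "spin": 0}, {"hand": 1, "offset": [0, 0, 2], "spin": 0}, {"hand": 1, "offset": [0, 0, 1], "spin": 0}, {"hand": 1, "offset": [0, 0, 1], "spin": 0}, {"hand": 1, "offset": [0, 0, 1], "spin": 0}, {"hand": 1, "offset": [0, 0, 0], "spin": 0}, {"hand": 1, "offset": [0, 0, 0], "spin": 0}])

```text
time: 15.27
tool_pos: [0.6081, -0.1074, 0.0814]
ee_rot: [3.142, 0.0, 1.57]
contact_force: [-3.1, 0.6, 3.2]
opening: 0.665
```

Call:
servo_tool(moves=[{"hand": 1, "offset": [0, 0, 0.5], "spin": 0}, {"hand": 1, "offset": [0, 0, 0.5], "spin": 0}, {"hand": 1, "offset": [0, 0, 0], "spin": 0}, {"hand": 1, "offset": [0, 0, 0], "spin": 0}, {"hand": 1, "offset": [0, 0, 0], "spin": 0}, {"hand": 1, "offset": [0, 0, 0], "spin": 0}, {"hand": 1, "offset": [0, 0, 0], "spin": 0}, {"hand": 1, "offset": [0, 0, 0], "spin": 0}])

```text
time: 15.93
tool_pos: [0.6081, -0.1074, 0.0813]
ee_rot: [-3.141, 0.0, 1.57]
contact_force: [-6.8, 1.8, 10.6]
opening: 0.67
```

Seated at the expected height. Releasing and rising.

Call:
servo_tool(moves=[{"hand": -0.6, "offset": [0, 0, 0], "spin": 0}, {"hand": -1, "offset": [0, 0, 0], "spin": 0}, {"hand": -1, "offset": [0, 0, 0], "spin": 0}, {"hand": -1, "offset": [0, 0, -5], "spin": 0}, {"hand": -1, "offset": [0, 0, -20], "spin": 0}, {"hand": -1, "offset": [0, 0, -35], "spin": 0}, {"hand": -1, "offset": [0, 0, -35], "spin": 0}, {"hand": -1, "offset": [0, 0, -35], "spin": 0}])

```text
time: 16.6
tool_pos: [0.6076, -0.1072, 0.2111]
ee_rot: [-3.141, -0.0, 1.57]
contact_force: [1.5, -0.9, 0.2]
opening: 1.001
```

```bash
python3 snap.py k side,180,100,340,220
```

```text
[ 0.6076 -0.1072  0.2111] [-3.141 -0.     1.57 ] [ 1.5 -0.9  0.2] 16.6 1.0012191012292646
```

View pics/side_k.png

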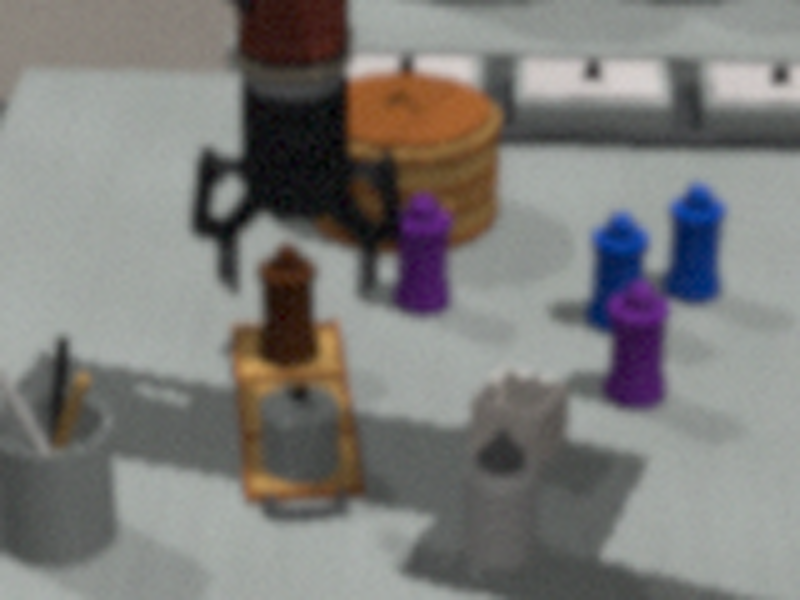

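Call:
servo_tool(moves=[{"hand": -1, "offset": [30, -14, 0], "spin": 0}, {"hand": -1, "offset": [35, -15, 0], "spin": 0}, {"hand": -1, "offset": [35, -15, 0], "spin": 0}, {"hand": -1, "offset": [35, -15, 0], "spin": 0}, {"hand": -1, "offset": [35, -15, 0], "spin": 0}, {"hand": -1, "offset": [35, -15, 0], "spin": 0}, {"hand": -1, "offset": [35, -15, 0], "spin": 0}, {"hand": -1, "offset": [35, -15, 0], "spin": 0}])

```text
time: 17.32
tool_pos: [0.4884, 0.1693, 0.2102]
ee_rot: [3.141, -0.0, 1.569]
contact_force: [0.6, 0.5, 0.1]
opening: 1.001
```

Call:
servo_tool(moves=[{"hand": -1, "offset": [35, -15, 0], "spin": 0}, {"hand": -1, "offset": [35, -15, 0], "spin": 0}, {"hand": -1, "offset": [30, -12, 0], "spin": 0}, {"hand": -1, "offset": [15.7, -7, 0], "spin": 0}, {"hand": -1, "offset": [0, 0, 0], "spin": 0}, {"hand": -1, "offset": [0, 0, 15], "spin": 0}, {"hand": -1, "offset": [0, 0, 20], "spin": 0}, {"hand": -1, "offset": [0, 0, 15], "spin": 0}])

```text
time: 17.98
tool_pos: [0.4407, 0.2831, 0.1592]
ee_rot: [3.141, 0.0, 1.57]
contact_force: [-0.4, -0.9, -0.6]
opening: 1.003
```

```bash
python3 snap.py l side,210,160,370,280
```

```text
[0.4407 0.2831 0.1592] [3.141 0.    1.57 ] [-0.4 -0.9 -0.6] 17.9833 1.0025858300416313
```

View pics/side_l.png

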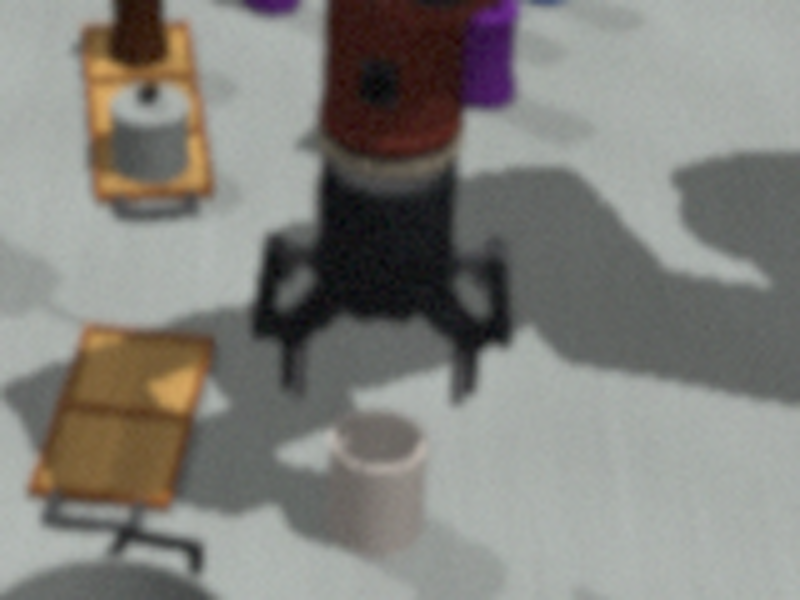

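Centred over the cup. Descending 74 mm and gripping.

Call:
servo_tool(moves=[{"hand": -1, "offset": [0, 0, 15], "spin": 0}, {"hand": -1, "offset": [0, 0, 20], "spin": 0}, {"hand": -1, "offset": [0, 0, 20], "spin": 0}, {"hand": -1, "offset": [0, 0, 13], "spin": 0}, {"hand": -1, "offset": [0, 0, 6], "spin": 0}, {"hand": -1, "offset": [0, 0, 0], "spin": 0}, {"hand": -1, "offset": [0, 0, 0], "spin": 0}, {"hand": 1, "offset": [0, 0, 0], "spin": 0}])

```text
time: 18.7
tool_pos: [0.4414, 0.2838, 0.0872]
ee_rot: [3.14, -0.001, 1.569]
contact_force: [0.8, 0.3, -0.2]
opening: 0.884
```

Call:
servo_tool(moves=[{"hand": 1, "offset": [0, 0, 0], "spin": 0}, {"hand": 1, "offset": [0, 0, 0], "spin": 0}, {"hand": 1, "offset": [0, 0, 0], "spin": 0}, {"hand": 1, "offset": [0, 0, 0], "spin": 0}, {"hand": 1, "offset": [0, 0, 0], "spin": 0}, {"hand": 1, "offset": [0, 0, 0], "spin": 0}, {"hand": 1, "offset": [0, 0, 0], "spin": 0}, {"hand": 1, "offset": [0, 0, 0], "spin": 0}])

```text
time: 19.37
tool_pos: [0.4409, 0.284, 0.0874]
ee_rot: [3.14, -0.001, 1.57]
contact_force: [-2.6, -1.5, 6.8]
opening: 0.659
```

Call:
servo_tool(moves=[{"hand": 1, "offset": [0, 0, -5], "spin": 0}, {"hand": 1, "offset": [0, 0, -10], "spin": 0}, {"hand": 1, "offset": [0, 0, -20], "spin": 0}, {"hand": 1, "offset": [0, 0, -30], "spin": 0}, {"hand": 1, "offset": [0, 0, -30], "spin": 0}, {"hand": 1, "offset": [0, 0, -20], "spin": 0}, {"hand": 1, "offset": [0, 0, -10], "spin": 0}, {"hand": 1, "offset": [0, 0, 0], "spin": 0}])

```text
time: 20.03
tool_pos: [0.4419, 0.2843, 0.2144]
ee_rot: [3.136, -0.002, 1.57]
contact_force: [0.5, -0.1, -1.5]
opening: 0.653
```

```bash
python3 snap.py m side,210,120,370,240
```

```text
[0.4419 0.2843 0.2144] [ 3.136e+00 -2.000e-03  1.570e+00] [ 0.5 -0.1 -1.5] 20.0333 0.6525478725265808
```

View pics/side_m.png

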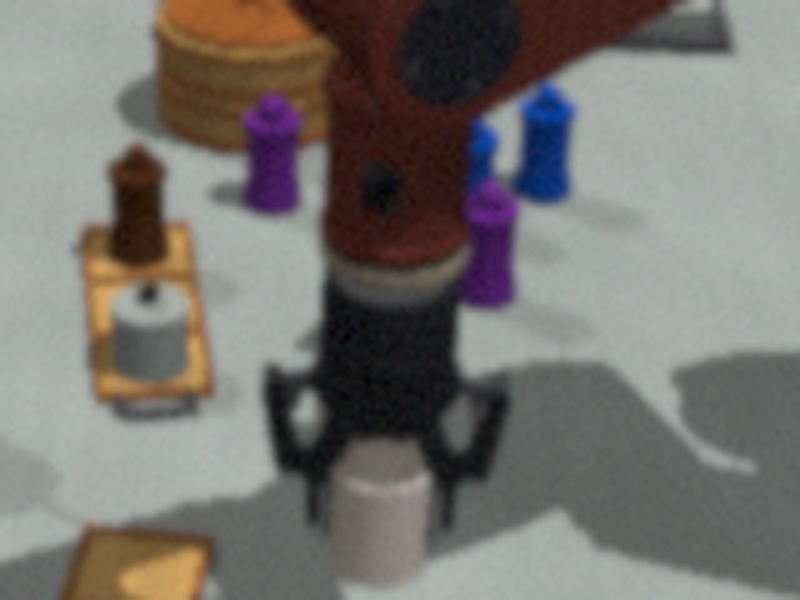

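Call:
servo_tool(moves=[{"hand": 1, "offset": [-10, 4, 0], "spin": 0}, {"hand": 1, "offset": [-20, 8, 0], "spin": 0}, {"hand": 1, "offset": [-30, 11, 0], "spin": 0}, {"hand": 1, "offset": [-36, 14, 0], "spin": 0}, {"hand": 1, "offset": [-36, 14, 0], "spin": 0}, {"hand": 1, "offset": [-36, 14, 0], "spin": 0}, {"hand": 1, "offset": [-36, 13, 0], "spin": 0}, {"hand": 1, "offset": [-36, 13, 0], "spin": 0}])

```text
time: 20.75
tool_pos: [0.5301, 0.0409, 0.2084]
ee_rot: [-3.137, -0.0, 1.57]
contact_force: [0.1, -0.2, -1.7]
opening: 0.65
```

Call:
servo_tool(moves=[{"hand": 1, "offset": [-36, 14, 0], "spin": 0}, {"hand": 1, "offset": [-36, 14, 0], "spin": 0}, {"hand": 1, "offset": [-36, 14, 0], "spin": 0}, {"hand": 1, "offset": [-36, 13, 0], "spin": 0}, {"hand": 1, "offset": [-36, 13, 0], "spin": 0}, {"hand": 1, "offset": [-28, 11, 0], "spin": 0}, {"hand": 1, "offset": [-18, 7, 0], "spin": 0}, {"hand": 1, "offset": [-8, 3, 0], "spin": 0}])

```text
time: 21.42
tool_pos: [0.6188, -0.1942, 0.2079]
ee_rot: [-3.138, -0.001, 1.567]
contact_force: [0.1, -0.6, -2.3]
opening: 0.652
```

Call:
servo_tool(moves=[{"hand": 1, "offset": [0, 0, 0], "spin": 0}, {"hand": 1, "offset": [0, 0, 0], "spin": 0}, {"hand": 1, "offset": [0, 0, 0], "spin": 0}, {"hand": 1, "offset": [0, 0, 0], "spin": 0}, {"hand": 1, "offset": [0, 0, 0], "spin": 0}, {"hand": 1, "offset": [0, 0, 0], "spin": 0}, {"hand": 1, "offset": [0, 0, 0], "spin": 0}, {"hand": 1, "offset": [0, 0, 0], "spin": 0}])

```text
time: 22.08
tool_pos: [0.6199, -0.1902, 0.2111]
ee_rot: [3.141, 0.0, 1.57]
contact_force: [-0.0, 0.7, -2.2]
opening: 0.657
```

Call:
servo_tool(moves=[{"hand": 1, "offset": [0, 0.5, 8], "spin": 0}, {"hand": 1, "offset": [0, 0, 16], "spin": 0}, {"hand": 1, "offset": [0, 0, 22], "spin": 0}, {"hand": 1, "offset": [0, 0, 22], "spin": 0}, {"hand": 1, "offset": [0, 0, 18], "spin": 0}, {"hand": 1, "offset": [0, 0, 12], "spin": 0}, {"hand": 1, "offset": [0, 0, 5], "spin": 0}, {"hand": 1, "offset": [0, 0, 0], "spin": 0}])

```text
time: 22.75
tool_pos: [0.6195, -0.1903, 0.1061]
ee_rot: [-3.139, -0.001, 1.57]
contact_force: [1.2, 0.2, -1.6]
opening: 0.654
```

Call:
servo_tool(moves=[{"hand": 1, "offset": [0, 0, 0], "spin": 0}, {"hand": 1, "offset": [0, 0, 5], "spin": 0}, {"hand": 1, "offset": [0, 0, 3], "spin": 0}, {"hand": 1, "offset": [0, 0, 2], "spin": 0}, {"hand": 1, "offset": [0, 0, 2], "spin": 0}, {"hand": 1, "offset": [0, 0, 0], "spin": 0}, {"hand": 1, "offset": [0, 0, 0], "spin": 0}, {"hand": 1, "offset": [0, 0, 0], "spin": 0}])

```text
time: 23.42
tool_pos: [0.6204, -0.1907, 0.096]
ee_rot: [3.141, 0.0, 1.57]
contact_force: [0.0, 0.9, -1.7]
opening: 0.657
```

```bash
python3 snap.py n side,180,100,340,220
```

```text
[ 0.6204 -0.1907  0.096 ] [3.141 0.    1.57 ] [ 0.   0.9 -1.7] 23.4167 0.6565809135771131
```

View pics/side_n.png

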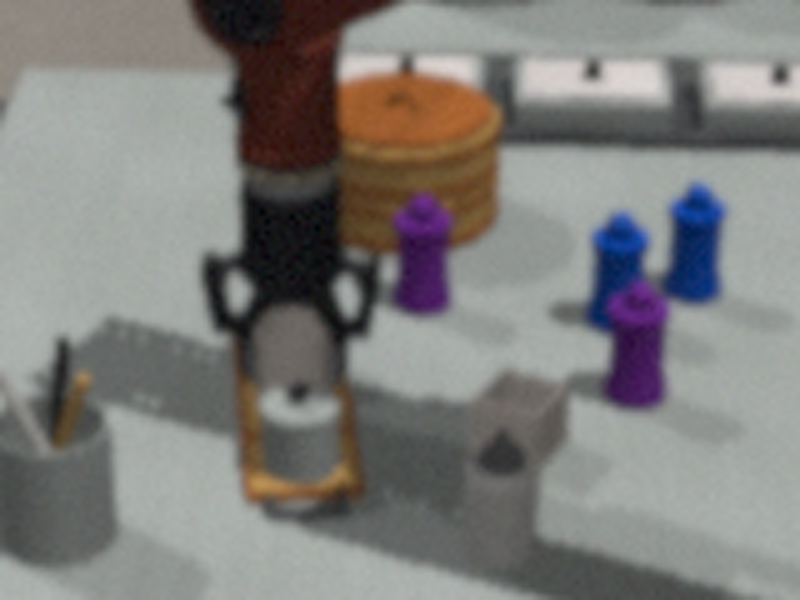

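The cup is in line in the middle compartment, with the neighbours undisturbed. Another 6 mm down.

Call:
servo_tool(moves=[{"hand": 1, "offset": [0, 0, 2], "spin": 0}, {"hand": 1, "offset": [0, 0, 1.5], "spin": 0}, {"hand": 1, "offset": [0, 0, 1], "spin": 0}, {"hand": 1, "offset": [0, 0, 1], "spin": 0}, {"hand": 1, "offset": [0, 0, 0.5], "spin": 0}, {"hand": 1, "offset": [0, 0, 0.5], "spin": 0}, {"hand": 1, "offset": [0, 0, 0], "spin": 0}, {"hand": 1, "offset": [0, 0, 0], "spin": 0}])

```text
time: 24.13
tool_pos: [0.6203, -0.1907, 0.0904]
ee_rot: [-3.141, 0.0, 1.57]
contact_force: [-4.5, 2.0, 6.6]
opening: 0.656
```

Call:
servo_tool(moves=[{"hand": -0.6, "offset": [0, 0, 0], "spin": 0}, {"hand": -1, "offset": [0, 0, 0], "spin": 0}, {"hand": -1, "offset": [0, 0, 0], "spin": 0}, {"hand": -1, "offset": [0, 0, -5], "spin": 0}, {"hand": -1, "offset": [0, 0, -20], "spin": 0}, {"hand": -1, "offset": [0, 0, -35], "spin": 0}, {"hand": -1, "offset": [0, 0, -35], "spin": 0}, {"hand": -1, "offset": [0, 0, -35], "spin": 0}])

```text
time: 24.8
tool_pos: [0.62, -0.1905, 0.2206]
ee_rot: [-3.141, -0.0, 1.57]
contact_force: [0.8, 0.3, 0.4]
opening: 0.999
```

```bash
python3 snap.py o side,180,100,340,220
```

```text
[ 0.62   -0.1905  0.2206] [-3.141 -0.     1.57 ] [0.8 0.3 0.4] 24.8 0.9988963428002472
```

View pics/side_o.png

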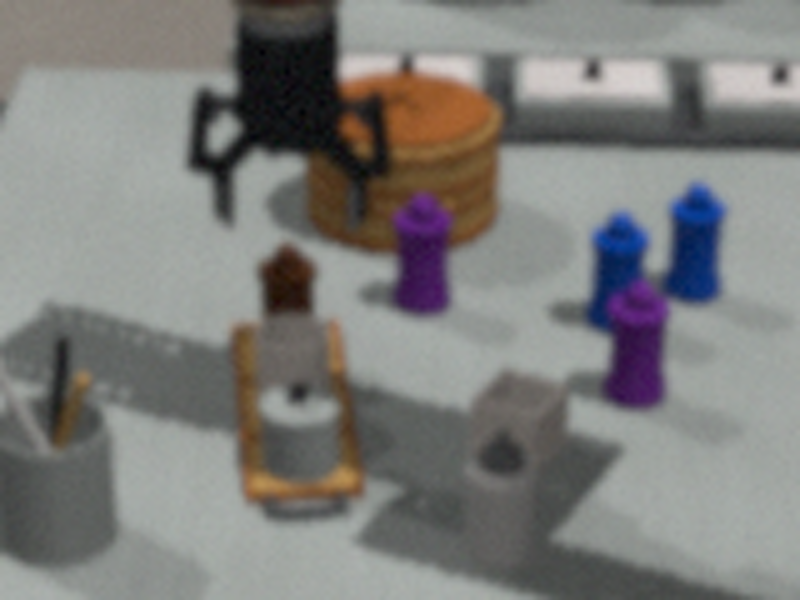

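The cup is in place. Now the bottle at (0.460, -0.009).

Call:
servo_tool(moves=[{"hand": -1, "offset": [20, -18, 0], "spin": 0}, {"hand": -1, "offset": [28, -25, 0], "spin": 0}, {"hand": -1, "offset": [28, -25, 0], "spin": 0}, {"hand": -1, "offset": [28, -25, 0], "spin": 0}, {"hand": -1, "offset": [28, -25, 0], "spin": 0}, {"hand": -1, "offset": [25, -22, 0], "spin": 0}, {"hand": -1, "offset": [17, -14, 0], "spin": 0}, {"hand": -1, "offset": [7.7, -6, 0], "spin": 0}])

```text
time: 25.52
tool_pos: [0.4587, -0.0068, 0.2193]
ee_rot: [-3.141, -0.001, 1.571]
contact_force: [0.9, -0.3, 0.2]
opening: 0.997
```

Call:
servo_tool(moves=[{"hand": -1, "offset": [0, 0, 0], "spin": 0}, {"hand": -1, "offset": [0, 0, 10], "spin": 0}, {"hand": -1, "offset": [0, 0, 15], "spin": 0}, {"hand": -1, "offset": [0, 0, 10], "spin": 0}, {"hand": -1, "offset": [0, 0, 0], "spin": 0}, {"hand": -1, "offset": [0, 0, 0], "spin": 0}, {"hand": -1, "offset": [0, 0, 0], "spin": 0}, {"hand": -1, "offset": [0, 0, 0], "spin": 0}])

```text
time: 26.18
tool_pos: [0.4612, -0.0092, 0.1849]
ee_rot: [3.141, 0.0, 1.569]
contact_force: [-0.1, 0.8, 0.2]
opening: 1.001
```

```bash
python3 snap.py p side,210,110,370,230
```

```text
[ 0.4612 -0.0092  0.1849] [3.141 0.    1.569] [-0.1  0.8  0.2] 26.1833 1.001404422642467
```

View pics/side_p.png

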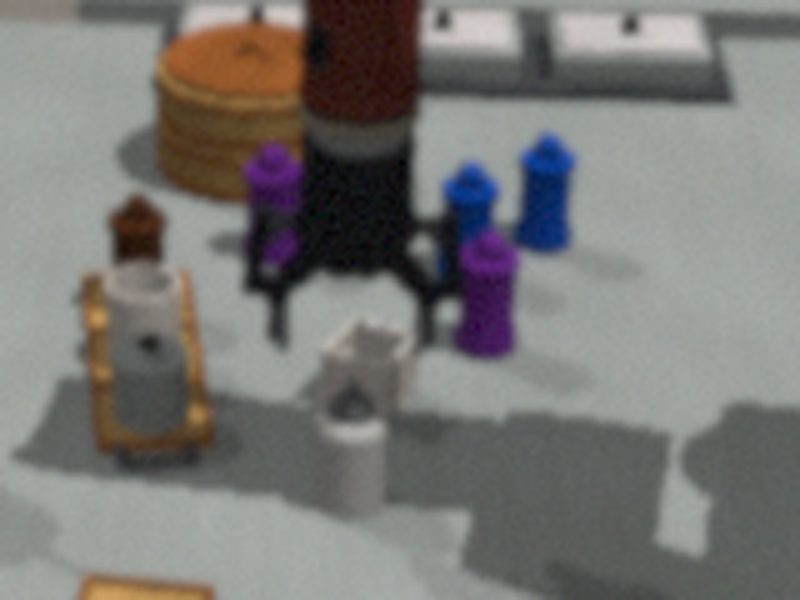

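Call:
servo_tool(moves=[{"hand": -1, "offset": [0, 0, 15], "spin": 0}, {"hand": -1, "offset": [0, 0, 20], "spin": 0}, {"hand": -1, "offset": [0, 0, 20], "spin": 0}, {"hand": -1, "offset": [0, 0, 15], "spin": 0}, {"hand": -1, "offset": [0, 0, 8], "spin": 0}, {"hand": -1, "offset": [0, 0, 2], "spin": 0}, {"hand": -1, "offset": [0, 0, 0], "spin": 0}, {"hand": -1, "offset": [0, 0, 0], "spin": 0}])

```text
time: 26.9
tool_pos: [0.4613, -0.0089, 0.1054]
ee_rot: [3.14, 0.0, 1.57]
contact_force: [-0.4, -1.2, -0.1]
opening: 1.003
```

Call:
servo_tool(moves=[{"hand": 1, "offset": [0, 0, 0.5], "spin": 0}, {"hand": 1, "offset": [0, 0, 0], "spin": 0}, {"hand": 1, "offset": [0, 0, 0], "spin": 0}, {"hand": 1, "offset": [0, 0, 0], "spin": 0}, {"hand": 1, "offset": [0, 0, 0], "spin": 0}, {"hand": 1, "offset": [0, 0, 0], "spin": 0}, {"hand": 1, "offset": [0, 0, 0], "spin": 0}, {"hand": 1, "offset": [0, 0, 0], "spin": 0}])

```text
time: 27.57
tool_pos: [0.461, -0.0088, 0.1049]
ee_rot: [3.141, 0.0, 1.57]
contact_force: [-1.6, 1.0, 5.4]
opening: 0.598
```

Call:
servo_tool(moves=[{"hand": 1, "offset": [0, 0, -5], "spin": 0}, {"hand": 1, "offset": [0, 0, -10], "spin": 0}, {"hand": 1, "offset": [0, 0, -20], "spin": 0}, {"hand": 1, "offset": [0, 0, -20], "spin": 0}, {"hand": 1, "offset": [0, 0, -20], "spin": 0}, {"hand": 1, "offset": [0, 0, -10], "spin": 0}, {"hand": 1, "offset": [0, 0, -5], "spin": 0}, {"hand": 1, "offset": [0, 0, 0], "spin": 0}])

```text
time: 28.23
tool_pos: [0.4612, -0.0089, 0.1952]
ee_rot: [3.139, 0.0, 1.57]
contact_force: [-0.7, -0.5, -1.6]
opening: 0.593
```

```bash
python3 snap.py q side,210,90,370,210
```

```text
[ 0.4612 -0.0089  0.1952] [3.139 0.    1.57 ] [-0.7 -0.5 -1.6] 28.2333 0.5927151833813572
```

View pics/side_q.png

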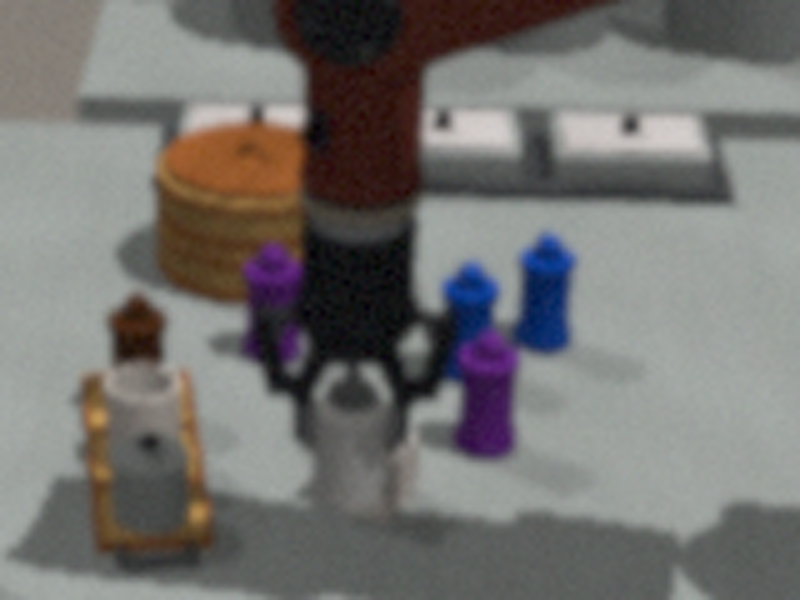

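Bottle is held and upright. Carrying it to the compartment of the short tray away from the loop.

Call:
servo_tool(moves=[{"hand": 1, "offset": [8, 7, 0], "spin": 0}, {"hand": 1, "offset": [18, 16, 0], "spin": 0}, {"hand": 1, "offset": [28, 24, 0], "spin": 0}, {"hand": 1, "offset": [30, 26, 0], "spin": 0}, {"hand": 1, "offset": [30, 26, 0], "spin": 0}, {"hand": 1, "offset": [25, 21, 0], "spin": 0}, {"hand": 1, "offset": [13, 11, 0], "spin": 0}, {"hand": 1, "offset": [4.7, 3.8, 0], "spin": 0}])

```text
time: 28.95
tool_pos: [0.5963, 0.1507, 0.1918]
ee_rot: [-3.14, -0.001, 1.572]
contact_force: [-1.1, 0.2, -1.9]
opening: 0.601
```

Call:
servo_tool(moves=[{"hand": 1, "offset": [0, 0, 0], "spin": 0}, {"hand": 1, "offset": [0, 0, 0], "spin": 0}, {"hand": 1, "offset": [0, 0, 10], "spin": 0}, {"hand": 1, "offset": [0, 0, 20], "spin": 0}, {"hand": 1, "offset": [0, 0, 20], "spin": 0}, {"hand": 1, "offset": [0, 0, 15], "spin": 0}, {"hand": 1, "offset": [0, 0, 5], "spin": 0}, {"hand": 1, "offset": [0, 0, 0], "spin": 0}])

```text
time: 29.62
tool_pos: [0.5936, 0.1466, 0.1215]
ee_rot: [-3.137, 0.001, 1.568]
contact_force: [-0.9, -0.3, -1.6]
opening: 0.593
```

Call:
servo_tool(moves=[{"hand": 1, "offset": [0, 0, 0], "spin": 0}, {"hand": 1, "offset": [0, 0, 4], "spin": 0}, {"hand": 1, "offset": [0, 0, 3], "spin": 0}, {"hand": 1, "offset": [0, 0, 2], "spin": 0}, {"hand": 1, "offset": [0, 0, 0], "spin": 0}, {"hand": 1, "offset": [0, 0, 0], "spin": 0}, {"hand": 1, "offset": [0, 0, 0], "spin": 0}, {"hand": 1, "offset": [0, 0, 0], "spin": 0}])

```text
time: 30.28
tool_pos: [0.5957, 0.1478, 0.1151]
ee_rot: [3.141, -0.0, 1.57]
contact_force: [-0.1, -0.2, -1.7]
opening: 0.598
```

```bash
python3 snap.py r side,180,150,340,270
```

```text
[0.5957 0.1478 0.1151] [ 3.141 -0.     1.57 ] [-0.1 -0.2 -1.7] 30.2833 0.5978001197428625
```

View pics/side_r.png

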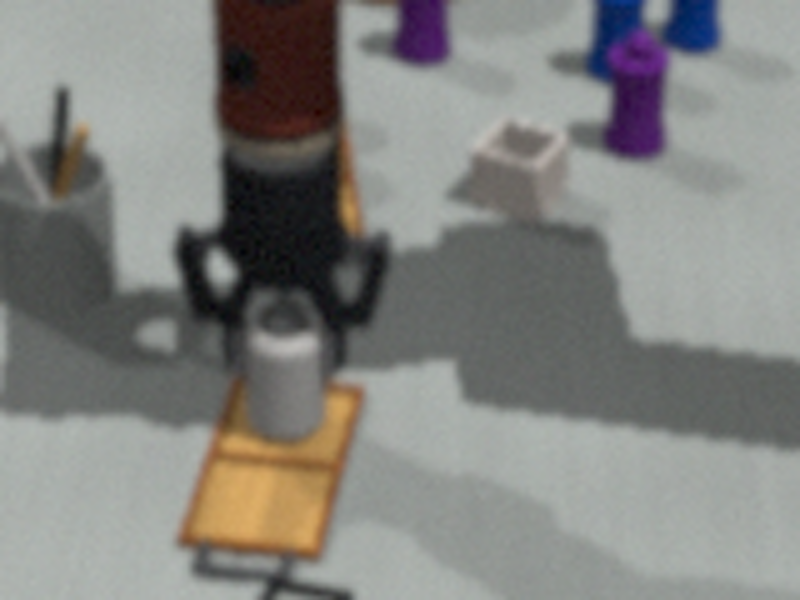

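Aligned over its compartment. 7–8 mm more down.

Call:
servo_tool(moves=[{"hand": 1, "offset": [0, 0, 3], "spin": 0}, {"hand": 1, "offset": [0, 0, 2], "spin": 0}, {"hand": 1, "offset": [0, 0, 1], "spin": 0}, {"hand": 1, "offset": [0, 0, 1], "spin": 0}, {"hand": 1, "offset": [0, 0, 0.5], "spin": 0}, {"hand": 1, "offset": [0, 0, 0.5], "spin": 0}, {"hand": 1, "offset": [0, 0, 0], "spin": 0}, {"hand": 1, "offset": [0, 0, 0], "spin": 0}])

```text
time: 31.0
tool_pos: [0.5954, 0.1478, 0.1079]
ee_rot: [-3.141, 0.0, 1.57]
contact_force: [-5.5, -0.4, 6.7]
opening: 0.594
```

Call:
servo_tool(moves=[{"hand": -0.6, "offset": [0, 0, 0], "spin": 0}, {"hand": -1, "offset": [0, 0, 0], "spin": 0}, {"hand": -1, "offset": [0, 0, 0], "spin": 0}, {"hand": -1, "offset": [0, 0, -5], "spin": 0}, {"hand": -1, "offset": [0, 0, -20], "spin": 0}, {"hand": -1, "offset": [0, 0, -35], "spin": 0}, {"hand": -1, "offset": [0, 0, -35], "spin": 0}, {"hand": -1, "offset": [0, 0, -30], "spin": 0}])

```text
time: 31.67
tool_pos: [0.5957, 0.1478, 0.2342]
ee_rot: [3.141, -0.0, 1.57]
contact_force: [1.4, -1.2, -0.5]
opening: 1.001
```

```bash
python3 snap.py s side,180,130,340,250
```

```text
[0.5957 0.1478 0.2342] [ 3.141 -0.     1.57 ] [ 1.4 -1.2 -0.5] 31.6667 1.000742529016998
```

View pics/side_s.png

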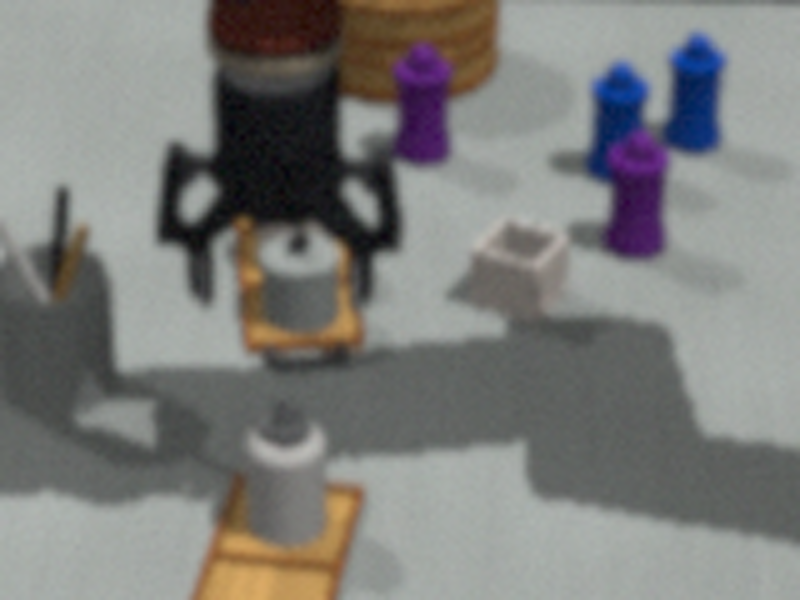

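The bottle is placed. I'll re-measure the square pot's angle while the view is clear.

```bash
python3 snap.py t top,265,195,335,247.5
python3 - <<'E'
from h import *
T=pickle.load(open("top_t.pkl","rb")); P=cloud(T); Z=P[...,2]
near=np.hypot(P[...,0]-.4475,P[...,1]+.146)<.055
for zl in (.03,.04,.045):
    m=(near&(Z>zl)).astype(np.uint8)
    cs=max(cv2.findContours(m,cv2.RETR_EXTERNAL,cv2.CHAIN_APPROX_NONE)[0],key=len).reshape(-1,2)
    q=onplane(T,cs,.05)[:,:2].astype(np.float32); print(zl,cv2.minAreaRect(q))
    q=P[m>0][:,:2].astype(np.float32); print(cv2.minAreaRect(q))
E
```

```text
[0.5989 0.1482 0.2417] [ 3.13e+00 -1.00e-03  1.57e+00] [4.  0.9 5. ] 31.7167 0.9991204401215114
0.03 ((0.44726136326789856, -0.14533238112926483), (0.05667470768094063, 0.05724404752254486), 63.0172119140625)
((0.44762083888053894, -0.14628300070762634), (0.056440569460392, 0.05629406496882439), 63.962890625)
0.04 ((0.44785425066947937, -0.14566203951835632), (0.05662493780255318, 0.05588763579726219), 63.01585388183594)
((0.4477967917919159, -0.1462647020816803), (0.05625317618250847, 0.05599392205476761), 63.962890625)
0.045 ((0.4475676417350769, -0.14613866806030273), (0.055495504289865494, 0.0559074841439724), 62.8956298828125)
((0.44766029715538025, -0.14636164903640747), (0.05577673017978668, 0.0561487041413784), 62.84532165527344)Traceback (most recent call last):
  File "snap.py", line 8, in <module>
    if int(u1): im=im[int(v0):int(v1),int(u0):int(u1)]
                              ~~~^^^^
ValueError: invalid literal for int() with base 10: '247.5'
```

Call:
servo_tool(moves=[{"hand": -1, "offset": [-25, -12, 0], "spin": 0}, {"hand": -1, "offset": [-34, -17, 0], "spin": 0}, {"hand": -1, "offset": [-34, -17, 0], "spin": 0}, {"hand": -1, "offset": [-34, -17, 0], "spin": 0}, {"hand": -1, "offset": [-34, -17, 0], "spin": 0}, {"hand": -1, "offset": [-34, -17, 0], "spin": 0}, {"hand": -1, "offset": [-34, -17, 0], "spin": 0}, {"hand": -1, "offset": [-34, -17, 0], "spin": 0}])

```text
time: 32.43
tool_pos: [0.463, -0.1163, 0.2317]
ee_rot: [3.141, 0.0, 1.57]
contact_force: [0.9, -0.2, 0.7]
opening: 1.0
```

Call:
servo_tool(moves=[{"hand": -1, "offset": [-22, -12, 0], "spin": 0}, {"hand": -1, "offset": [-9, -5, 0], "spin": 0}, {"hand": -1, "offset": [0, 0, 0], "spin": 6.6}, {"hand": -1, "offset": [0, 0, 0], "spin": 6.6}, {"hand": -1, "offset": [0, 0, 0], "spin": 6.6}, {"hand": -1, "offset": [0, 0, 10], "spin": 6.6}, {"hand": -1, "offset": [0, 0, 20], "spin": 0}, {"hand": -1, "offset": [0, 0, 20], "spin": 0}])

```text
time: 33.1
tool_pos: [0.4481, -0.1458, 0.182]
ee_rot: [3.139, -0.0, 1.109]
contact_force: [-0.9, 0.5, 0.1]
opening: 1.001
```

Call:
servo_tool(moves=[{"hand": -1, "offset": [0, 0, 10], "spin": 0}, {"hand": -1, "offset": [0, 0, 0], "spin": 0}, {"hand": -1, "offset": [0, 0, 0], "spin": 0}, {"hand": -1, "offset": [0, 0, 0], "spin": 0}, {"hand": -1, "offset": [0, 0, 0], "spin": 0}, {"hand": -1, "offset": [0, 0, 0], "spin": 0}, {"hand": -1, "offset": [0, 0, 0], "spin": 0}, {"hand": -1, "offset": [0, 0, 0], "spin": 0}])

```text
time: 33.77
tool_pos: [0.4475, -0.1462, 0.1725]
ee_rot: [3.141, 0.0, 1.109]
contact_force: [-0.1, -0.7, -0.9]
opening: 0.997
```

```bash
python3 snap.py u side,210,90,370,210
```

```text
[ 0.4475 -0.1462  0.1725] [3.141 0.    1.109] [-0.1 -0.7 -0.9] 33.7667 0.9971456788895916
```

View pics/side_u.png

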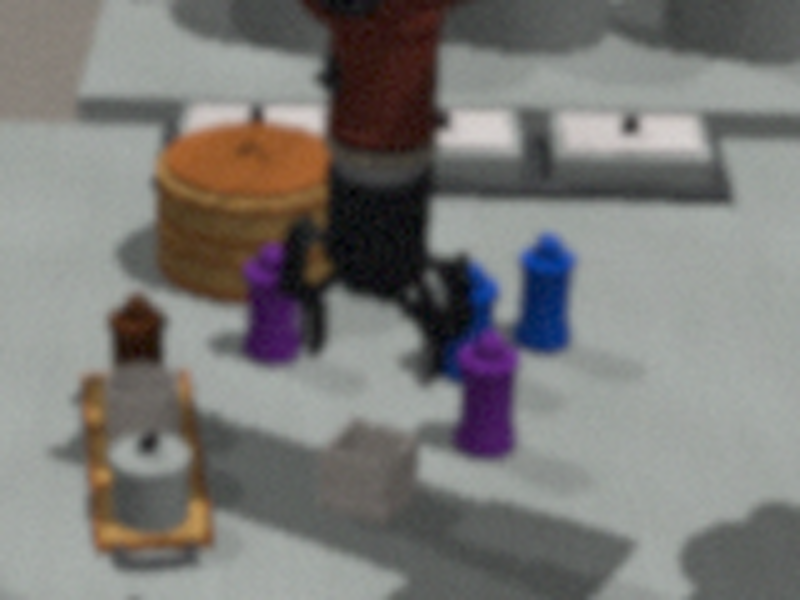

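Call:
servo_tool(moves=[{"hand": -1, "offset": [0, 0, 15], "spin": 0}, {"hand": -1, "offset": [0, 0, 20], "spin": 0}, {"hand": -1, "offset": [0, 0, 22], "spin": 0}, {"hand": -1, "offset": [0, 0, 18], "spin": 0}, {"hand": -1, "offset": [0, 0, 10], "spin": 0}, {"hand": -1, "offset": [0, 0, 4], "spin": 0}, {"hand": -1, "offset": [0, 0, 0], "spin": 0}, {"hand": -1, "offset": [0, 0, 0], "spin": 0}])

```text
time: 34.48
tool_pos: [0.4477, -0.1463, 0.0836]
ee_rot: [3.141, 0.0, 1.109]
contact_force: [0.5, 0.7, 0.3]
opening: 0.999
```

Call:
servo_tool(moves=[{"hand": 1, "offset": [0, 0, 0], "spin": 0}, {"hand": 1, "offset": [0, 0, 0], "spin": 0}, {"hand": 1, "offset": [0, 0, 0], "spin": 0}, {"hand": 1, "offset": [0, 0, 0], "spin": 0}, {"hand": 1, "offset": [0, 0, 0], "spin": 0}, {"hand": 1, "offset": [0, 0, 0], "spin": 0}, {"hand": 1, "offset": [0, 0, 0], "spin": 0}, {"hand": 1, "offset": [0, 0, 0], "spin": 0}])

```text
time: 35.15
tool_pos: [0.4481, -0.1465, 0.0841]
ee_rot: [3.139, 0.0, 1.109]
contact_force: [-0.9, 1.0, 6.5]
opening: 0.65
```

Call:
servo_tool(moves=[{"hand": 1, "offset": [0, 0, -5], "spin": 0}, {"hand": 1, "offset": [0, 0, -10], "spin": 0}, {"hand": 1, "offset": [0, 0, -20], "spin": 0}, {"hand": 1, "offset": [0, 0, -30], "spin": 0}, {"hand": 1, "offset": [0, 0, -30], "spin": 0}, {"hand": 1, "offset": [0, 0, -20], "spin": 0}, {"hand": 1, "offset": [0, 0, -10], "spin": 0}, {"hand": 1, "offset": [0, 0, 0], "spin": 0}])

```text
time: 35.82
tool_pos: [0.4485, -0.1467, 0.2109]
ee_rot: [3.136, 0.0, 1.109]
contact_force: [0.3, -0.1, -1.6]
opening: 0.647
```

```bash
python3 snap.py v side,210,90,370,210
```

```text
[ 0.4485 -0.1467  0.2109] [3.136 0.    1.109] [ 0.3 -0.1 -1.6] 35.8167 0.6474730422375871
```

View pics/side_v.png

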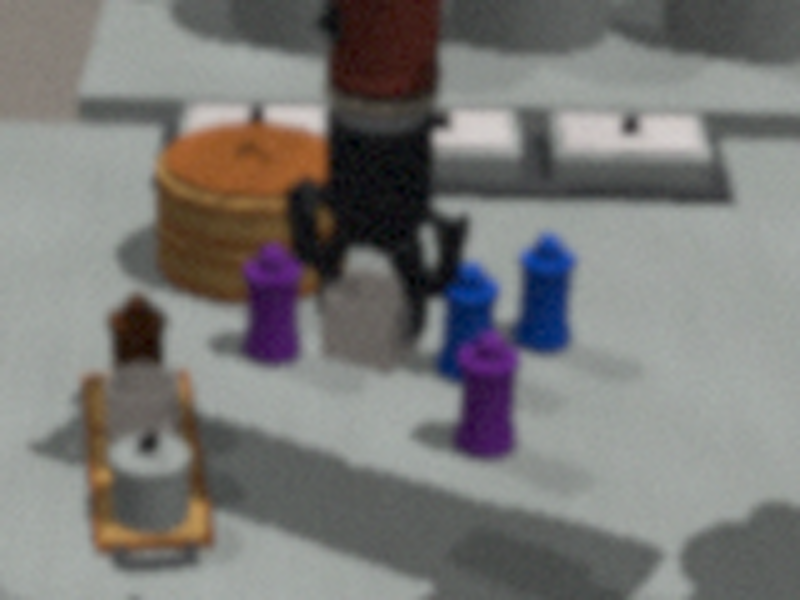

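Call:
servo_tool(moves=[{"hand": 1, "offset": [0, 0, -10], "spin": -6.9}, {"hand": 1, "offset": [0, 0, -10], "spin": -6.9}, {"hand": 1, "offset": [0, 0, -10], "spin": -6.9}, {"hand": 1, "offset": [10, 3, 0], "spin": 0}, {"hand": 1, "offset": [20, 6, 0], "spin": 0}, {"hand": 1, "offset": [30, 9, 0], "spin": 0}, {"hand": 1, "offset": [36, 11, 0], "spin": 0}, {"hand": 1, "offset": [36, 11, 0], "spin": 0}])

```text
time: 36.53
tool_pos: [0.4996, -0.0169, 0.2356]
ee_rot: [-3.138, -0.001, 1.464]
contact_force: [-0.1, 0.2, -1.8]
opening: 0.647
```

Call:
servo_tool(moves=[{"hand": 1, "offset": [36, 11, 0], "spin": 0}, {"hand": 1, "offset": [36, 11, 0], "spin": 0}, {"hand": 1, "offset": [36, 11, 0], "spin": 0}, {"hand": 1, "offset": [36, 11, 0], "spin": 0}, {"hand": 1, "offset": [36, 11, 0], "spin": 0}, {"hand": 1, "offset": [36, 10, 0], "spin": 0}, {"hand": 1, "offset": [28, 8, 0], "spin": 0}, {"hand": 1, "offset": [12, 3, 0], "spin": 0}])

```text
time: 37.2
tool_pos: [0.6009, 0.2327, 0.2348]
ee_rot: [-3.138, -0.0, 1.469]
contact_force: [-1.0, -0.4, -1.1]
opening: 0.654
```

Call:
servo_tool(moves=[{"hand": 1, "offset": [4, 1, 0], "spin": 0}, {"hand": 1, "offset": [0, 0, 0], "spin": 0}, {"hand": 1, "offset": [0, 0, 0], "spin": 0}, {"hand": 1, "offset": [0, 0, 0], "spin": 0}, {"hand": 1, "offset": [0, 0, 0], "spin": 0}, {"hand": 1, "offset": [0, 0, 0], "spin": 0}, {"hand": 1, "offset": [0, 0, 0], "spin": 0}, {"hand": 1, "offset": [0, 0, 0], "spin": 0}])

```text
time: 37.87
tool_pos: [0.6031, 0.2317, 0.2382]
ee_rot: [3.141, -0.0, 1.469]
contact_force: [-0.8, 0.0, -1.2]
opening: 0.65
```

Call:
servo_tool(moves=[{"hand": 1, "offset": [0, 1, 8], "spin": 0}, {"hand": 1, "offset": [0, 0, 18], "spin": 0}, {"hand": 1, "offset": [0, 0, 26], "spin": 0}, {"hand": 1, "offset": [0, 0, 28], "spin": 0}, {"hand": 1, "offset": [0, 0, 25], "spin": 0}, {"hand": 1, "offset": [0, 0, 16], "spin": 0}, {"hand": 1, "offset": [0, 0, 8], "spin": 0}, {"hand": 1, "offset": [0, 0, 0], "spin": 0}])

```text
time: 38.53
tool_pos: [0.6023, 0.2316, 0.1059]
ee_rot: [-3.137, 0.002, 1.47]
contact_force: [-0.4, 0.5, -1.0]
opening: 0.653
```

Call:
servo_tool(moves=[{"hand": 1, "offset": [0, 0, 0], "spin": 0}, {"hand": 1, "offset": [0, 0, 5], "spin": 0}, {"hand": 1, "offset": [0, 0, 5], "spin": 0}, {"hand": 1, "offset": [0, 0, 3], "spin": 0}, {"hand": 1, "offset": [0, 0, 0], "spin": 0}, {"hand": 1, "offset": [0, 0, 0], "spin": 0}, {"hand": 1, "offset": [0, 0, 0], "spin": 0}, {"hand": 1, "offset": [0, 0, 0], "spin": 0}])

```text
time: 39.2
tool_pos: [0.6042, 0.2322, 0.0963]
ee_rot: [3.141, -0.0, 1.47]
contact_force: [-0.1, 0.8, -1.7]
opening: 0.65
```

```bash
python3 snap.py w side,180,150,340,270
```

```text
[0.6042 0.2322 0.0963] [ 3.141 -0.     1.47 ] [-0.1  0.8 -1.7] 39.2 0.6495970793227765
```

View pics/side_w.png

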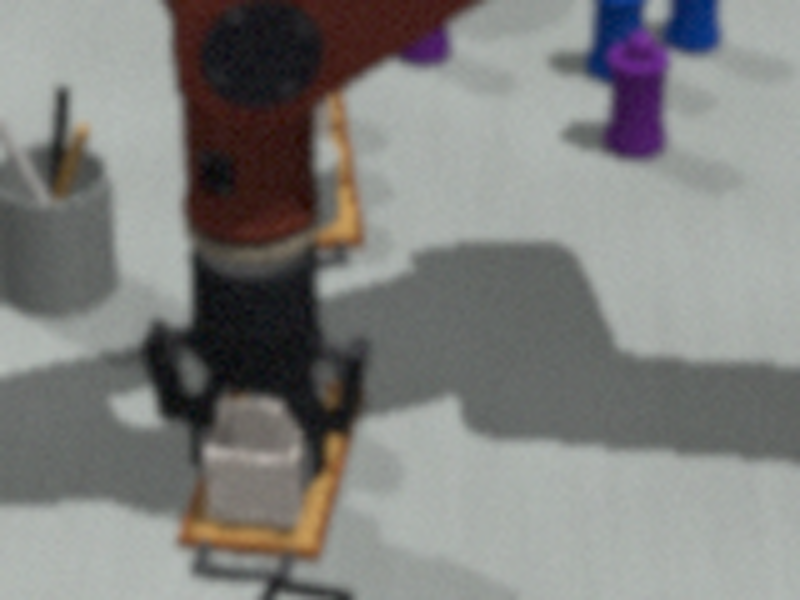

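The square pot is square to the tray, and the loop-end compartment frames it. About 9 mm more down.

Call:
servo_tool(moves=[{"hand": 1, "offset": [0, 0, 3], "spin": 0}, {"hand": 1, "offset": [0, 0, 2.5], "spin": 0}, {"hand": 1, "offset": [0, 0, 1.5], "spin": 0}, {"hand": 1, "offset": [0, 0, 1], "spin": 0}, {"hand": 1, "offset": [0, 0, 1], "spin": 0}, {"hand": 1, "offset": [0, 0, 0.5], "spin": 0}, {"hand": 1, "offset": [0, 0, 0], "spin": 0}, {"hand": 1, "offset": [0, 0, 0], "spin": 0}])

```text
time: 39.92
tool_pos: [0.604, 0.2321, 0.0872]
ee_rot: [-3.141, 0.0, 1.47]
contact_force: [-4.0, -1.6, 6.1]
opening: 0.654
```

Call:
servo_tool(moves=[{"hand": -0.6, "offset": [0, 0, 0], "spin": 0}, {"hand": -1, "offset": [0, 0, 0], "spin": 0}, {"hand": -1, "offset": [0, 0, 0], "spin": 0}, {"hand": -1, "offset": [0, 0, -5], "spin": 0}, {"hand": -1, "offset": [0, 0, -20], "spin": 0}, {"hand": -1, "offset": [0, 0, -35], "spin": 0}, {"hand": -1, "offset": [0, 0, -35], "spin": 0}, {"hand": -1, "offset": [0, 0, -35], "spin": 0}])

```text
time: 40.58
tool_pos: [0.6037, 0.232, 0.2177]
ee_rot: [-3.141, 0.0, 1.47]
contact_force: [1.2, 0.0, -0.2]
opening: 0.998
```

Call:
servo_tool(moves=[{"hand": -1, "offset": [0, -10, -20], "spin": 0}, {"hand": -1, "offset": [0, -20, 0], "spin": 0}, {"hand": -1, "offset": [0, -35, 0], "spin": 0}, {"hand": -1, "offset": [0, -35, 0], "spin": 0}, {"hand": -1, "offset": [0, -35, 0], "spin": 0}, {"hand": -1, "offset": [0, -35, 0], "spin": 0}, {"hand": -1, "offset": [0, -20, 0], "spin": 0}, {"hand": -1, "offset": [0, 0, 0], "spin": 0}])

```text
time: 41.25
tool_pos: [0.4114, 0.2516, 0.2362]
ee_rot: [-3.14, 0.0, 1.472]
contact_force: [1.0, 0.5, -0.1]
opening: 1.0
```

```bash
python3 snap.py x side,170,90,350,225 top,120,90,380,285
python3 - <<'E'
from h import *
T=pickle.load(open("top_x.pkl","rb")); P=cloud(T); Z=P[...,2]
L=(np.array([.6206,-.1904]),98.54); S=(np.array([.6000,.1897]),84.17)
for n,(x,y),zl,tr in (("cup",(.6206,-.1904),.071,L),("chilli",(.608,-.107),.057,L),("mill",(.633,-.2735),.083,L),("bottle",(.5958,.1479),.069,S),("sq",(.6043,.2315),.053,S)):
    m=(np.hypot(P[...,0]-x,P[...,1]-y)<.05)&(Z>zl-.015)
    cs=max(cv2.findContours(m.astype(np.uint8),cv2.RETR_EXTERNAL,cv2.CHAIN_APPROX_NONE)[0],key=len)
    c,r=cv2.minEnclosingCircle(cs); w=onplane(T,[c],zl)[0][:2]
    a=np.radians(tr[1]); ey=np.array([np.cos(a),np.sin(a)]); ex=np.array([ey[1],-ey[0]]); d=w-tr[0]
    print(n,w.round(4),"tray x,y mm",(1e3*d@ex).round(1),(1e3*d@ey).round(1),"top",np.nanpercentile(P[m][:,2],95).round(3),
      cv2.minAreaRect(P[m][:,:2].astype(np.float32)) if n=="sq" else "")
E
```

```text
[0.4114 0.2516 0.2362] [-3.14   0.     1.472] [ 1.   0.5 -0.1] 41.25 1.000348506446833
cup [ 0.6204 -0.188 ] tray x,y mm 0.1 2.4 top 0.076 
chilli [ 0.6089 -0.1072] tray x,y mm 0.8 84.0 top 0.068 
mill [ 0.6324 -0.2709] tray x,y mm -0.3 -81.3 top 0.103 
bottle [0.5959 0.1468] tray x,y mm 0.2 -43.1 top 0.095 
sq [0.605  0.2306] tray x,y mm 0.8 41.2 top 0.057 ((0.6054477691650391, 0.23008838295936584), (0.056306902319192886, 0.05751567333936691), 84.73966217041016)
```

View pics/side_x.png

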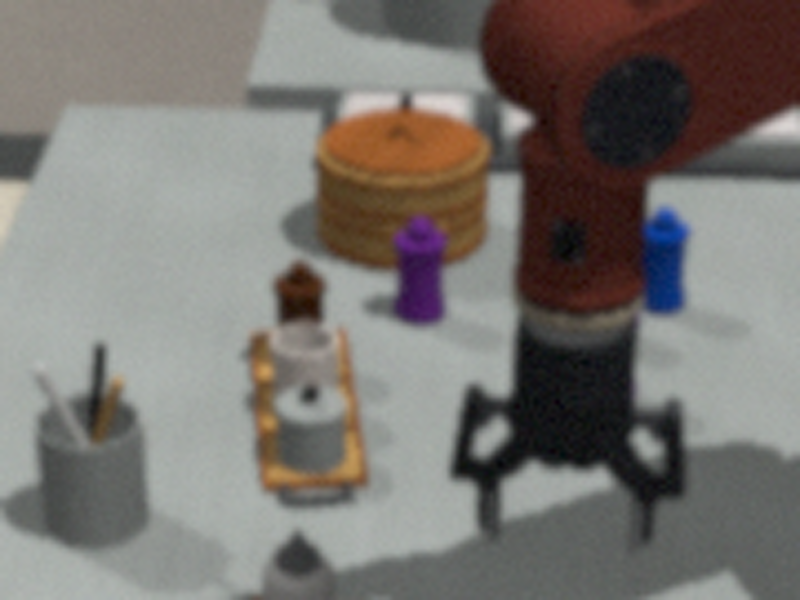

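View pics/top_x.png

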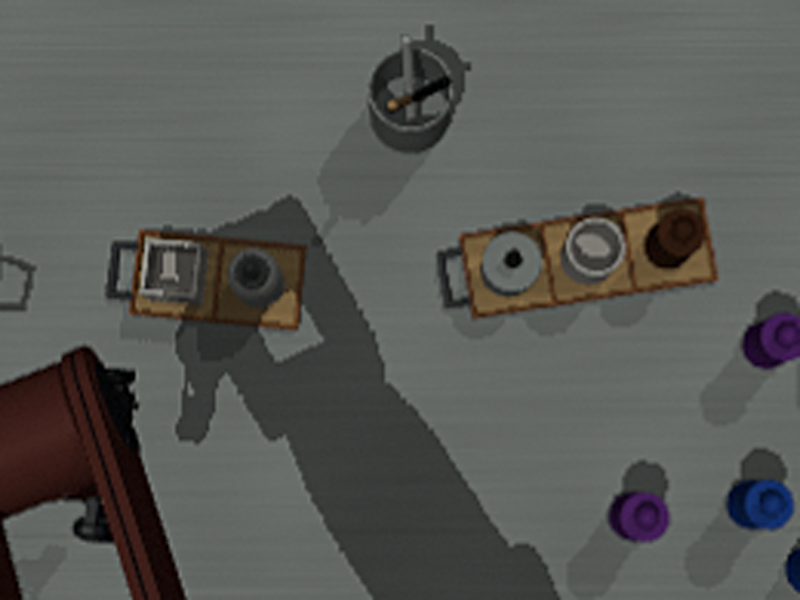

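The top view shows all five things in their compartments: chilli pot (513,260), cup (594,248), mill (676,237), square pot (170,268) and bottle (252,273). All are within 3 mm of the centres, upright and at floor height. The arm is clear, so I'll let everything settle one call and hand in.

Call:
servo_tool(moves=[{"hand": -1, "offset": [0, 0, 0], "spin": 0}, {"hand": -1, "offset": [0, 0, 0], "spin": 0}, {"hand": -1, "offset": [0, 0, 0], "spin": 0}, {"hand": -1, "offset": [0, 0, 0], "spin": 0}, {"hand": -1, "offset": [0, 0, 0], "spin": 0}, {"hand": -1, "offset": [0, 0, 0], "spin": 0}, {"hand": -1, "offset": [0, 0, 0], "spin": 0}, {"hand": -1, "offset": [0, 0, 0], "spin": 0}])

```text
time: 42.02
tool_pos: [0.415, 0.2512, 0.2363]
ee_rot: [-3.141, 0.0, 1.47]
contact_force: [0.5, -0.2, 0.1]
opening: 1.0
```

```bash
python3 -c "
from station import job_done; print(job_done())"
```

```text
the job is handed in; nothing more can be done
None
```

All five things stand upright in their compartments, and I handed the job in at about 42 s. `job_done()` reports no verdict. The long tray has the chilli pot, teacup and pepper mill, counting from the loop. On the short tray the square pot is next to the loop and the squeeze bottle in the other compartment.

**Last checks:** In the final top view everything measured within 3 mm of its compartment centre, against 18 mm allowed. The object tops were at the heights expected on the tray floor, within a few millimetres. The gripper was open, away from everything, and read no contact force.

**Disagreements:**
- The first grip on the mill closed at 46 mm instead of 42 mm, probably on the flare under its head. I reopened and gripped again 6 mm lower.
- The top view put the mill and cup 2–3 mm further along the tray than the arm's own readings. That is about the calibration error.
- I did not measure the steamer, cooking pot or utensil jar again at the end. The steamer and jar looked unmoved in the last pictures. The cooking pot was outside the last crops, but the arm stayed about 15 cm away from it.

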